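# Load the repair caddy and park it under the bench shelf

### The job

Stand the ivory pot upright in the middle of the caddy's round cork pad so that no edge of it overhangs, setting it down gently. Then roll the caddy until all four swivel castors trail straight behind it (towards the handle), and steer it nose first into the bay under the shelf, centred between the two yellow lines and parallel to them, until its nose gently but definitely meets the rubber buffer at the end. Let go and leave it standing there with the pot still centred on its pad and the castors straight, and do not disturb the lens gauge, the reading frame or the tweezer holder.

Things in the scene. Friction and masses are not known exactly. Their poses are not given: they have to be found in the camera images.
- caddy: Wheeled caddy, about 0.6 kg. Origin at bench level under the middle of its deck; x to its nose, y to its left, z up. Green deck 116 x 84 mm, top at z = 44 mm. Four swivel castors pivot at x = +-45, y = +-52 mm; castors straight, it is 114 mm wide. It rolls in any direction with well under 1 N.
- nose (a point): Middle of the front face of the caddy's rubber nose, at x = +64, y = 0, z = 41 mm in the caddy's frame, same axes; the nose is 80 mm wide, 18 mm high and springy: it gives about 1 mm for each 1.2 N, 6 mm at most, then it is hard.
- handle (a point): Grip point of the caddy's upright orange handle, at x = -76, y = 0, z = 105 mm in the caddy's frame, same axes. The handle is 18 mm thick along y (pinch it across these flat sides), 26 mm along x, z = 42 to 126 mm. Parked, it stands close under the shelf's front edge, so hold it with the tool leaning back 30 to 40 degrees (fingers pointing down and towards the nose).
- pad (a point): Centre of the upper face of the round cork pad on the caddy, 72 mm across, at x = 0, y = 0, z = 50 mm in the caddy's frame, same axes.
- pot: Ivory ceramic pot, open top, round and straight-sided, 58 mm across (59 mm at the rim) and 60 mm tall, wall 4 mm, about 0.16 kg. Origin at the centre of its underside, z up.
- bay: Parking bay fixed to the bench, with the shelf, lines and buffer. Origin at bench level on its centre line; x points inwards (the way the caddy goes in), y left. Yellow lines run along x, 138 mm apart. The rubber-faced buffer (100 mm wide, 8 to 54 mm high) is fixed across its end with its face anywhere from x = +64 to +88 mm, not measured: creep in and feel for it; press 2 to 8 N, never 25 N.
- shelf_edge (a point): Middle of the lower front edge of the bay's wooden shelf, at x = -54, y = 0, z = 215 mm in the bay's frame, same axes. The shelf reaches 84 mm further in and 125 mm to either side; it is 16 mm thick with flat boxes on it up to z = 244 mm. Its two posts stand at x = +20, y = +-116 mm of the bay. The parked handle's middle is from 22 mm before this edge to 2 mm past it.
- castor_fl (a joint): Swivel angle of the front left castor about its pivot, turns endlessly, rad, positive anticlockwise from above; 0 = trailing straight back towards the handle (wheel axle 14 mm behind the pivot, wheel 24 mm across). Rolling the caddy straight forwards some 60 to 100 mm brings it near 0.
- castor_fr (a joint): Swivel angle of the front right castor about its pivot, turns endlessly, rad, positive anticlockwise from above; 0 = trailing straight back towards the handle (wheel axle 14 mm behind the pivot, wheel 24 mm across). Rolling the caddy straight forwards some 60 to 100 mm brings it near 0.
- castor_rl (a joint): Swivel angle of the rear left castor about its pivot, turns endlessly, rad, positive anticlockwise from above; 0 = trailing straight back towards the handle (wheel axle 14 mm behind the pivot, wheel 24 mm across). Rolling the caddy straight forwards some 60 to 100 mm brings it near 0.
- castor_rr (a joint): Swivel angle of the rear right castor about its pivot, turns endlessly, rad, positive anticlockwise from above; 0 = trailing straight back towards the handle (wheel axle 14 mm behind the pivot, wheel 24 mm across). Rolling the caddy straight forwards some 60 to 100 mm brings it near 0.
- lens_gauge: Bystander: chrome dial lens gauge lying flat, 64 mm dial, about 100 mm long, 18 mm tall. Origin under the dial's centre; its stem points to its -x.
- reading_frame: Bystander: tortoise rimmed reading frame standing on its rims with its arms open, 140 mm wide along its y, arms reaching 135 mm to its +x, 45 mm tall. Origin under the bridge.
- tweezer_holder: Bystander: round dark steel tweezer holder, 68 mm across, 70 mm tall, with red rubber-tipped tweezers up to 130 mm. Origin under its centre.
Not all that is in view belongs to the job. There is more than one size of the pot; the one meant has the size given above.

How it is judged:
By the outcome, as a careful person would: the job done as asked, in the order asked, and still so for the second after the job is handed in, with the robot touching nothing.
It also fails if it takes over 72 s, if anything falls off the work surface, if the arm or the gripper's body presses on something with over 40 N, if the wrist force passes 120 N, or if a joint passes its speed limit or range.

### The arm

A 6-joint arm with a two-finger parallel gripper is mounted at the origin on the work surface. World frame = base frame: x ahead of the robot, y to its left, z up, the work surface at z = 0. Lengths are in m, angles in rad, forces in N, time in s.
With the tool pointing down it reaches from about 0.35 to 0.975 m from the base axis. Payload 4.9 kg.
Tool frame: the origin (TCP) lies at the very end of the fingers, on their centre line; the grasp point (between the pads) lies 19 mm behind it; z points along the fingers, y is the line along which they close (so a half turn about z gives the same grasp; the last joint's range is limited). The gripper opens to 85 mm and grips with 20 to 120 N. Pads are 22 mm wide; open, the fingers measure 114 mm over their backs; the gripper's body (76 mm by 85 mm) begins 54 mm behind the grasp point. The pads swing forward as they close: fully open they stand 13 mm farther back than shut.
Start: joints at [1.164, 0.053, 1.613, -0, 1.476, -0.119], TCP at [0.177, 0.599, 0.231] pointing down, gripper open.
Joint ranges: [-3.01, 3.01], [-1.01, 2.22], [0.06, 2.58], [-1.02, 4.17], [0.09, 2.62], [-3.14, 3.14]. Speed limits (rad/s): [2.57, 2.57, 3.14, 3.14, 3.14, 3.14].

### API

Orientations are given as a rotation vector (axis times angle).
In Python, from station import ctrl gives the robot as it stands.
- The arm moves only by the shell command python3 -m crank 'ROWS' [OPENING] [FORCE]. ROWS is text: rows parted by semicolons, each of 4 numbers parted by spaces: the shift along the world's x, y, z in units of 0.5 m (1.0 is 0.5 m), then the turn about the world's z in units of 90 degrees (1.0 is 90 degrees). In form: x y z turn; .... A call has exactly 5 rows; each row shifts and turns the commanded pose from where the row before left it; what a row does not reach is not made up. A row lasts 1/12 s, in which the tool goes at most 41.7 mm and 7.16 degrees, less where a joint would pass 70% of its speed; a pose out of reach is approached as far as the arm can. A call with a number of a shift or a turn outside -1 to 1 is refused whole. A call with a gripper value outside its range is refused whole. OPENING is the opening in per cent of the stroke, from 0 (shut) to 100 (fully open), set as the call begins (- or left out, the last holds). The fingers move at their own pace and stop on an object; FORCE is the grip in N (left out, the last holds). Time passes only in rows, so rows that do not move let the fingers close, or fill a call up. It gives the time, the measured TCP pose, the force, the opening and the grip force at its end, in the units of the state.
- ctrl.get_obs(): the state, without advancing time (a new reading comes with each control period).
- ctrl.get_image(name): name is "scene" or "top" or "wrist"; returns (picture, depth): 384x512x3 uint8, red, green, blue; 384x512 float32, m along the optical axis (not along the pixel's ray), 0 where there is no reading.
- ctrl.get_calibration(name): a dict with "fx", "fy", "cx", "cy" (pixels), "k1" (the pictures are not rectified: a ray, as slopes to the right and down, at radius r is drawn at 1 + k1 r^2 times it, then the intrinsics apply), "extrinsics" (4x4, takes a point from world to camera coordinates). Camera axes: x right, y down, z forward; pixel columns grow to the right and rows downward; lengths in m; the calibration is good to about 2 mm. A picture is of the moment at which its call begins: read the wrist's pose just before it. get_calibration takes no time and is no camera call; for the wrist camera it gives the pose at the moment of the call.
- ctrl.finish_job(): hands the job in; it is judged then, once.
The state is a dict: "t": time; "q": joint angles; "dq": joint speeds; "effort": joint torques, N m; "tool_pos": TCP position; "tool_rot": TCP orientation; "contact_force": force on the tool from outside, world axes, zero at the start; "wrist_torque": the same for the moment, N m; "opening": finger opening in m; "grip_force": force on a finger pad.
Only numpy, scipy, OpenCV 4.12 (cv2) and the standard library are available. Lean on these libraries where they do the work, as an engineer would, in place of code of your own. Each camera call takes 0.05 s, during which the arm holds its last target. There are 200 camera calls.

## Working session

There is one attempt and no reset: what is moved stays moved. The work goes in short steps, Python scripts to look and compute and a shell command to move; the robot and the scene stay as the last step left them, time stands still between calls to the robot, and variables do not carry over. Pictures are saved under pics/ and viewed, at most 10 in all, crops included, and the job is handed in when it is done.

```bash
ls; mkdir -p pics
python3 - <<'E'
from station import ctrl
import cv2,numpy as np
o=ctrl.get_obs();print({k:np.round(v,3) for k,v in o.items()})
for n in("scene","top"):
    p,d=ctrl.get_image(n);cv2.imwrite(f"pics/{n}0.png",p[...,::-1]);np.savez(f"pics/{n}0.npz",p=p,d=d,**ctrl.get_calibration(n))
    print(n,ctrl.get_calibration(n))
E
```

```text
pics
{'t': np.float64(0.0), 'q': array([ 1.164,  0.053,  1.614,  0.   ,  1.476, -0.119]), 'dq': array([-0.001,  0.   , -0.001, -0.   , -0.   , -0.001]), 'effort': array([-2.0000e-03, -3.9373e+01, -3.7015e+01, -0.0000e+00,  7.0000e-03,
       -0.0000e+00]), 'tool_pos': array([0.177, 0.599, 0.23 ]), 'tool_rot': array([-4.500e-01, -3.109e+00,  3.000e-03]), 'contact_force': array([-0.816,  0.498, -0.265]), 'wrist_torque': array([ 0.006,  0.001, -0.004]), 'grip_force': np.float64(0.0), 'opening': np.float64(0.086)}
scene {'fx': 390.65584663189344, 'fy': 390.65584663189344, 'cx': 254.5475672253848, 'cy': 188.49144693904245, 'k1': 0.00920560073888934, 'extrinsics': array([[-0.29217796,  0.95626182,  0.01397774,  0.27855324],
       [ 0.66230293,  0.21286159, -0.71836256, -0.27022568],
       [-0.68991801, -0.20063221, -0.69552847,  1.52653694],
       [ 0.        ,  0.        ,  0.        ,  1.        ]])}
top {'fx': 378.2597328557168, 'fy': 378.2597328557168, 'cx': 250.01795591655684, 'cy': 189.44217740232347, 'k1': -0.03332022949840714, 'extrinsics': array([[ 0.02791339, -0.99935492,  0.02259623, -0.13538235],
       [-0.9909877 , -0.03062823, -0.13040431,  0.6066397 ],
       [ 0.13101228, -0.01875256, -0.99120337,  0.95486241],
       [ 0.        ,  0.        ,  0.        ,  1.        ]])}
```

View pics/scene0.png

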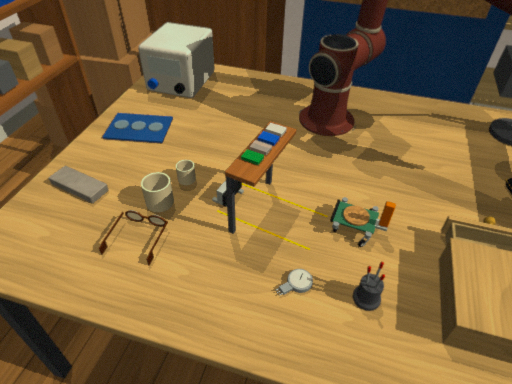

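View pics/top0.png

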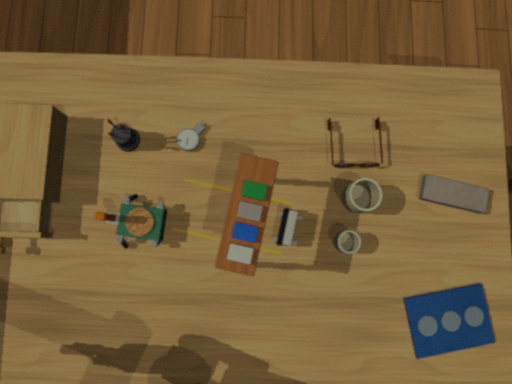

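The scene view shows the caddy, its orange handle at (388,215), the bay with its shelf in the middle, and two pots at (157,192) and (186,173). In the top view the caddy is at (140,222) with its nose pointing right. The shelf runs from (258,158) to (237,270), the buffer is at (289,228), and the pots are at (363,195) and (349,241).

```bash
cat > h.py <<'E'
import numpy as np,cv2
def ray(c,px):
    px=np.atleast_2d(px).astype(float)
    s=np.c_[(px[:,0]-c['cx'])/c['fx'],(px[:,1]-c['cy'])/c['fy']]
    u=s.copy()
    for _ in range(10): u=s/(1+c['k1']*(u**2).sum(1,keepdims=True))
    return np.c_[u,np.ones(len(u))]
def world(c,px,d):
    E=c['extrinsics'];return (ray(c,px)*np.atleast_1d(d)[:,None]-E[:3,3])@E[:3,:3]
def plane(c,px,z):
    E=c['extrinsics'];r=ray(c,px)@E[:3,:3];o=-E[:3,:3].T@E[:3,3]
    return o+r*((z-o[2])/r[:,2])[:,None]
def cloud(c,d):
    v,u=np.indices(d.shape);w=world(c,np.c_[u.ravel(),v.ravel()],d.ravel()).reshape(*d.shape,3)
    w[d<=0]=np.nan;return w
def fitcirc(xy):
    A=np.c_[2*xy,np.ones(len(xy))];s=np.linalg.lstsq(A,(xy**2).sum(1),rcond=None)[0]
    return s[:2],np.sqrt(s[2]+s[0]**2+s[1]**2)
E
python3 - <<'E'
from h import *
z=np.load('pics/top0.npz');c=z;W=cloud(z,z['d']);p=z['p'].astype(int)
hsv=cv2.cvtColor(z['p'],cv2.COLOR_RGB2HSV)
np.set_printoptions(precision=4,suppress=True)
def roi(u0,u1,v0,v1,m): 
    k=np.zeros(m.shape,bool);k[v0:v1,u0:u1]=1;return k&m
for n,(u0,u1,v0,v1) in dict(big=(335,390,170,222),small=(330,368,224,260)).items():
    w=W[v0:v1,u0:u1].reshape(-1,3);w=w[w[:,2]>.03];t=np.percentile(w[:,2],95)
    r=w[w[:,2]>t-.006];print(n,'top',t,fitcirc(r[:,:2]),np.ptp(r[:,0]),np.ptp(r[:,1]))
# yellow lines on plane 0
H,S,V=cv2.split(hsv)
yl=(H>22)&(H<32)&(S>150)&(V>130)
for (u0,u1,v0,v1) in((180,240,175,192),(172,230,225,245),(262,295,190,210),(255,290,240,260)):
    v,u=np.nonzero(roi(u0,u1,v0,v1,yl));
    if len(u)>5:
        q=plane(c,np.c_[u,v],0)[:,:2];m=q.mean(0);d=np.linalg.svd(q-m)[2][0];d*=-np.sign(d[1]);print('line',len(u),m,d,np.degrees(np.arctan2(d[1],d[0])))
# shelf
k=roi(205,290,145,285,(W[...,2]>.205)); w=W[k];print('shelf n',len(w),np.percentile(w[:,2],[5,50,95]))
rect=cv2.minAreaRect(w[:,:2].astype(np.float32));print(rect, cv2.boxPoints(rect))
k=roi(275,305,200,250,(W[...,2]>.03)&(W[...,2]<.1)); w=W[k];print('buffer',len(w),np.percentile(w[:,2],[5,50,95]));r=cv2.minAreaRect(w[:,:2].astype(np.float32));print(r,cv2.boxPoints(r))
g=(H>60)&(H<90)&(S>100)
k=roi(100,180,190,260,g&(W[...,2]>.03));w=W[k];print('deck',np.percentile(w[:,2],[5,50,95]));r=cv2.minAreaRect(w[:,:2].astype(np.float32));print(r,cv2.boxPoints(r))
k=roi(80,125,200,235,(H>5)&(H<15)&(S>200)&(W[...,2]>.08));w=W[k];print('handle',len(w),w.min(0),w.max(0),w.mean(0))
for n,(u0,u1,v0,v1) in dict(gauge=(170,212,118,156),frame=(320,390,112,172),tw=(100,145,112,156)).items():
    k=roi(u0,u1,v0,v1,W[...,2]>.008);w=W[k];print(n,w.min(0),w.max(0))
big=cv2.resize(z['p'][180:265,80:320],None,fx=3.3,fy=3.3,interpolation=cv2.INTER_CUBIC);cv2.imwrite('pics/c1.png',big[...,::-1])
E
```

```text
big top 0.08815221020218689 (array([ 0.6016, -0.4085]), np.float64(0.03942058671937625)) 0.0825114915050108 0.08371452953685443
small top 0.06129294599838548 (array([ 0.481 , -0.3741]), np.float64(0.027095306393238688)) 0.056174509862682964 0.057506839606649096
line 107 [0.6282 0.0083] [-0.1904 -0.9817] -100.9750515256048
line 102 [0.4864 0.0021] [-0.195  -0.9808] -101.2472875128551
line 57 [ 0.5867 -0.2041] [-0.1984 -0.9801] -101.44195561517047
line 63 [ 0.4512 -0.1786] [-0.1901 -0.9818] -100.95617261931848
shelf n 4656 [0.2285 0.2315 0.2439]
((0.5346635580062866, -0.10982067137956619), (0.08405672013759613, 0.2505560517311096), 79.02207946777344) [[ 0.4037 -0.1272]
 [ 0.6496 -0.1749]
 [ 0.6657 -0.0924]
 [ 0.4197 -0.0447]]
buffer 492 [0.0486 0.056  0.0597]
((0.5137678384780884, -0.21470052003860474), (0.03428453207015991, 0.0996849536895752), 79.10476684570312) [[ 0.4616 -0.2221]
 [ 0.5595 -0.241 ]
 [ 0.566  -0.2073]
 [ 0.4681 -0.1884]]
deck [0.0404 0.0434 0.0462]
((0.5177263021469116, 0.16298308968544006), (0.11216586083173752, 0.07931573688983917), 84.24010467529297) [[0.4726 0.1112]
 [0.5516 0.1032]
 [0.5628 0.2148]
 [0.4839 0.2228]]
handle 29 [0.52   0.2284 0.0812] [0.532  0.2361 0.1263] [0.5254 0.2298 0.108 ]
gauge [0.7171 0.0063 0.0085] [0.8051 0.087  0.0222]
frame [ 0.6834 -0.4754  0.008 ] [ 0.8277 -0.3286  0.0481]
tw [0.7121 0.1912 0.0084] [0.7783 0.2565 0.1348]
```

View pics/c1.png

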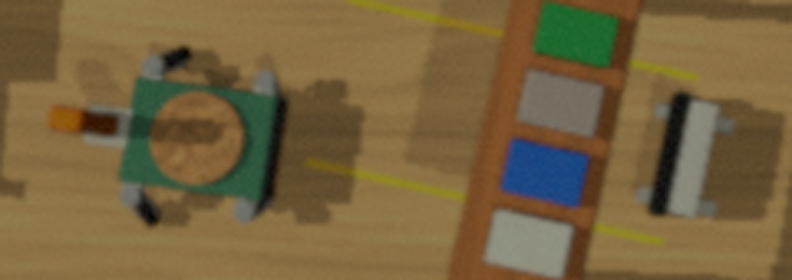

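The crop shows the castors splayed, the rear ones at (170,58) and (147,210). The pad is at (197,135), the handle at (70,118) and the buffer's dark face at (670,155). The small pot (57 mm across, 61 mm tall) is the one I need. The tool's closing line already suits the gap between the pots, so I'm moving above it.

```bash
R='.043 -.0533 .0133 0;.043 -.0533 .0133 0;.043 -.0533 .0133 0;.043 -.0533 .0133 0;.043 -.0533 .0133 0'
python3 -m crank '.043 -.0533 .0133 0;.043 -.0533 .0133 0;.043 -.0533 .0133 0;.043 -.0533 .0133 0;.043 -.0533 .0133 0'
python3 -m crank '.043 -.0533 .0133 0;.043 -.0533 .0133 0;.043 -.0533 .0133 0;.043 -.0533 .0133 0;.043 -.0533 .0133 0'
python3 -m crank '.043 -.0533 .0133 0;.043 -.0533 .0133 0;.043 -.0533 .0133 0;.043 -.0533 .0133 0;.043 -.0533 .0133 0'
python3 -m crank '-.0026 -.0766 0 0;-.0026 -.0766 0 0;-.0026 -.0766 0 0;-.0026 -.0766 0 0;-.0026 -.0766 0 0'
python3 -m crank '-.0026 -.0766 0 0;-.0026 -.0766 0 0;-.0026 -.0766 0 0;-.0026 -.0766 0 0;-.0026 -.0766 0 0'
python3 -m crank '-.0026 -.0766 0 0;-.0026 -.0766 0 0;-.0026 -.0766 0 0;-.0026 -.0766 0 0;-.0026 -.0766 0 0'
python3 -m crank '0 0 -.06 0;0 0 -.06 0;0 0 -.06 0;0 0 0 0;0 0 0 0'
cat > m.py <<'E'
from station import ctrl
from h import *
np.set_printoptions(precision=4,suppress=True)
def wrist(name):
    c=ctrl.get_calibration('wrist');p,d=ctrl.get_image('wrist');cv2.imwrite(f'pics/{name}.png',p[...,::-1]);np.savez(f'pics/{name}.npz',p=p,d=d,**c)
    return c,p,d,cloud(c,d)
def rim(W,zt,near,r=.05):
    w=W.reshape(-1,3);w=w[np.isfinite(w[:,0])];w=w[(np.hypot(*(w[:,:2]-near).T)<r)&(abs(w[:,2]-zt)<.006)]
    return len(w),w[:,2].mean(),fitcirc(w[:,:2]),w[:,:2].min(0),w[:,:2].max(0)
E
python3 - <<'E'
from m import *
o=ctrl.get_obs();print(o['t'],o['tool_pos'],o['tool_rot'],o['q'])
c,p,d,W=wrist('w1');print(rim(W,.06,[.481,-.374],.04))
E
```

```text
t: 0.52
tool_pos: [0.2853, 0.4645, 0.2642]
tool_rot: [-0.45, -3.109, 0.001]
contact_force: [1.4, 1.0, 1.2]
opening: 0.0852
grip_force: 0.0
t: 0.93
tool_pos: [0.3929, 0.3312, 0.2977]
tool_rot: [-0.45, -3.109, 0.001]
contact_force: [-0.4, -0.2, 1.2]
opening: 0.0856
grip_force: 0.0
t: 1.35
tool_pos: [0.5005, 0.1979, 0.3309]
tool_rot: [-0.451, -3.109, 0.0]
contact_force: [0.1, 1.0, -0.0]
opening: 0.0854
grip_force: 0.0
t: 1.77
tool_pos: [0.4928, 0.0063, 0.3306]
tool_rot: [-0.45, -3.109, 0.0]
contact_force: [1.2, 0.3, 0.7]
opening: 0.0854
grip_force: 0.0
t: 2.18
tool_pos: [0.4862, -0.1852, 0.3306]
tool_rot: [-0.451, -3.109, -0.0]
contact_force: [0.5, 0.5, 0.8]
opening: 0.0854
grip_force: 0.0
t: 2.6
tool_pos: [0.4798, -0.3768, 0.3304]
tool_rot: [-0.451, -3.108, -0.001]
contact_force: [1.4, 1.3, 0.8]
opening: 0.0851
grip_force: 0.0
t: 3.02
tool_pos: [0.4793, -0.374, 0.2385]
tool_rot: [-0.45, -3.105, -0.005]
contact_force: [0.8, 1.2, -0.1]
opening: 0.0855
grip_force: 0.0
3.0167 [ 0.4793 -0.374   0.2385] [-0.4501 -3.1048 -0.005 ] [-0.7849  0.0122  1.6423 -0.      1.4925 -2.0678]
(786, np.float64(0.060082873623598765), (array([ 0.4817, -0.3756]), np.float64(0.02680462881878434)), array([ 0.4533, -0.4048]), array([ 0.5113, -0.3469]))
```

```bash
python3 -m crank '.005 -.0034 -.07 0;0 0 -.07 0;0 0 -.07 0;0 0 -.07 0;0 0 -.06 0'
python3 -m crank '0 0 -.05 0;0 0 -.04 0;0 0 0 0;0 0 0 0;0 0 0 0' 
python3 -m crank '0 0 0 0;0 0 0 0;0 0 0 0;0 0 0 0;0 0 0 0' 40 25
python3 -m crank '0 0 0 0;0 0 0 0;0 0 0 0;0 0 0 0;0 0 0 0' 40 25
```

```text
t: 3.48
tool_pos: [0.4843, -0.3777, 0.0725]
tool_rot: [0.449, 3.106, -0.004]
contact_force: [-0.2, 0.2, -0.4]
opening: 0.0857
grip_force: 0.0
t: 3.9
tool_pos: [0.4849, -0.3784, 0.0295]
tool_rot: [0.449, 3.105, -0.005]
contact_force: [0.2, -0.3, 0.7]
opening: 0.0854
grip_force: 0.0
t: 4.32
tool_pos: [0.4842, -0.3777, 0.0286]
tool_rot: [0.45, 3.106, -0.003]
contact_force: [0.1, 1.5, 6.0]
opening: 0.0569
grip_force: 28.1
t: 4.73
tool_pos: [0.4842, -0.3777, 0.0286]
tool_rot: [0.45, 3.106, -0.003]
contact_force: [0.1, 1.6, 5.5]
opening: 0.0569
grip_force: 28.1
```

```bash
python3 -m crank '0 0 .01 0;0 0 .03 0;0 0 .06 0;0 0 .08 0;0 0 .08 0'
python3 -m crank '0 0 .08 0;0 0 .08 0;0 0 .08 0;0 0 .08 0;0 0 .04 0'
python3 -m crank '.004 .05 0 -.06;.004 .07 0 -.06;.004 .0766 0 -.06;.004 .0766 0 -.06;.004 .0766 0 -.06'
python3 -m crank '.005 .0766 0 -.06;.005 .0766 0 -.06;.005 .0766 0 -.06;.005 .0766 0 -.06;.005 .0766 0 -.06'
python3 -m crank '.005 .0766 0 -.06;.005 .0766 0 -.06;.005 .0766 0 -.06;.005 .0766 0 -.06;.005 .05 0 -.038'
python3 -m crank '0 0 -.02 0;0 0 0 0;0 0 0 0;0 0 0 0;0 0 0 0'
python3 - <<'E'
from m import *
o=ctrl.get_obs();print(o['t'],o['tool_pos'],o['tool_rot'],o['q'])
c,p,d,W=wrist('w2')
np.savez('pics/t2.npz',d=0)
p,d=ctrl.get_image('top');cv2.imwrite('pics/t2.png',p[...,::-1])
print(ctrl.get_obs()['contact_force'])
E
```

```text
t: 5.15
tool_pos: [0.4816, -0.3755, 0.1557]
tool_rot: [-0.45, -3.106, -0.004]
contact_force: [-0.4, -0.5, -1.5]
opening: 0.0572
grip_force: 28.1
t: 5.57
tool_pos: [0.4835, -0.3774, 0.3429]
tool_rot: [0.45, 3.103, -0.008]
contact_force: [-0.2, 0.3, -0.5]
opening: 0.057
grip_force: 28.1
t: 5.98
tool_pos: [0.4922, -0.2001, 0.3357]
tool_rot: [-1.172, -2.914, -0.0]
contact_force: [1.7, -0.5, -1.8]
opening: 0.0572
grip_force: 28.1
t: 6.4
tool_pos: [0.5046, -0.0084, 0.3359]
tool_rot: [-1.819, -2.561, 0.0]
contact_force: [0.4, 0.1, -1.6]
opening: 0.0571
grip_force: 28.1
t: 6.82
tool_pos: [0.5169, 0.171, 0.3358]
tool_rot: [-2.327, -2.109, 0.0]
contact_force: [0.5, 0.1, -2.4]
opening: 0.0572
grip_force: 28.1
t: 7.23
tool_pos: [0.518, 0.1667, 0.3263]
tool_rot: [2.327, 2.11, 0.0]
contact_force: [-0.1, 0.2, -2.0]
opening: 0.057
grip_force: 27.5
7.2333 [0.518  0.1667 0.3263] [2.3271 2.11   0.0002] [ 0.1747 -0.1796  1.6786 -0.0002  1.6423  0.2725]
[ 0.0289  0.311  -1.6025]
```

View pics/w2.png

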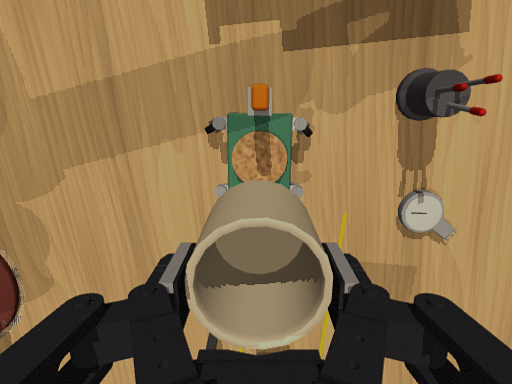

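The wrist view shows the pot gripped at (260,280), with its rim centred between the fingers. The pad is at (259,157) and the handle top at (260,95).

```bash
cat >> m.py <<'E'
def caddy(c,p,d,W,ang=-95.7):
    H,S,V=cv2.split(cv2.cvtColor(p,cv2.COLOR_RGB2HSV));z=W[...,2]
    g=(H>60)&(H<90)&(S>100)&(abs(z-.044)<.006)
    if g.sum()>50:
        w=W[g];r=cv2.minAreaRect(w[:,:2].astype(np.float32));print('deck',g.sum(),r[0],r[1],r[2],cv2.boxPoints(r).tolist())
        e=g&(~g[:,::-1]|True)
    k=(H>8)&(H<24)&(S>60)&(abs(z-.05)<.004)&(np.hypot(W[...,0]-.518,W[...,1]-.163)<.3)
    k&=z>.0475
    w=W[k]
    if len(w)>100:
        ct=cv2.minEnclosingCircle(w[:,:2].astype(np.float32));print('pad',len(w),ct,w.min(0),w.max(0))
    k=(H>5)&(H<17)&(S>180)&(abs(z-.126)<.006);w=W[k]
    if len(w)>20: r=cv2.minAreaRect(w[:,:2].astype(np.float32));print('handle top',len(w),r,w.mean(0))
E
python3 - <<'E'
from m import *
z=np.load('pics/w2.npz');c=dict(z);p,d=z['p'],z['d'];W=cloud(c,d)
caddy(c,p,d,W)
w=W[200:345,185:335].reshape(-1,3);w=w[(w[:,2]>.3)];t=np.percentile(w[:,2],[50,90,98]);print(t)
r=w[w[:,2]>.352];print(len(r),fitcirc(r[:,:2]),r.min(0),r.max(0))
E
```

```text
deck 1837 (0.5197333693504333, 0.17360496520996094) (0.09672583639621735, 0.08192258328199387) 83.9075698852539 [[0.47387054562568665, 0.12986254692077637], [0.5553303956985474, 0.1211678609251976], [0.5655962228775024, 0.2173473834991455], [0.48413634300231934, 0.22604206204414368]]
pad 2274 ((0.5760752558708191, 0.0444013848900795), 0.22531281411647797) [ 0.4116 -0.1095  0.0476] [0.7405 0.2014 0.0535]
handle top 435 ((0.6405647397041321, 0.2275627702474594), (0.03859293460845947, 0.2449960559606552), 86.58770751953125) [0.5348 0.2407 0.1262]
[0.3426 0.3587 0.3596]
6251 (array([0.5186, 0.1696]), np.float64(0.026823235245416296)) [0.4882 0.1401 0.352 ] [0.5492 0.1977 0.4079]
```

Run:
```python
from m import *
z=np.load('pics/w2.npz');c=dict(z);p,d=z['p'],z['d'];W=cloud(c,d)
H,S,V=cv2.split(cv2.cvtColor(p,cv2.COLOR_RGB2HSV));m=np.zeros(d.shape,bool);m[125:190,225:295]=1
k=m&(H>5)&(H<25)&(S>60);cs=max(cv2.findContours(k.astype(np.uint8),0,1)[0],key=len)[:,0]
cs=cs[cs[:,1]<172];q=plane(c,cs,.05)[:,:2];print('pad',len(q),fitcirc(q))
m[:]=0;m[75:115,245:275]=1;k=m&(H>5)&(H<17)&(S>180)&(W[...,2]>.115);w=W[k];print('handle',len(w),cv2.minAreaRect(w[:,:2].astype(np.float32)),w.max(0))
m[:]=0;m[200:345,185:335]=1;w=W[m];w=w[abs(w[:,2]-.3585)<.003];print('rim',len(w),fitcirc(w[:,:2]),w.min(0),w.max(0))
```

```text
pad 104 (array([0.5191, 0.1656]), np.float64(0.03539399870780442))
handle 420 ((0.5272496342658997, 0.24133357405662537), (0.024276643991470337, 0.016313942149281502), 84.25276184082031) [0.536  0.2539 0.1289]
rim 4892 (array([0.5185, 0.1693]), np.float64(0.02693708217224926)) [0.4882 0.1401 0.3555] [0.5482 0.1977 0.3615]
```

```bash
python3 -m crank '.0006 -.0036 -.08 0;.0006 -.0036 -.08 0;0 0 -.08 0;0 0 -.08 0;0 0 -.07 0'
python3 -m crank '0 0 -.04 0;0 0 -.02 0;0 0 -.01 0;0 0 0 0;0 0 0 0'
python3 -m crank '0 0 -.002 0;0 0 -.002 0;0 0 -.002 0;0 0 -.002 0;0 0 0 0'
```

```text
t: 7.75
tool_pos: [0.5179, 0.1635, 0.1289]
tool_rot: [-2.326, -2.111, 0.001]
contact_force: [0.1, 0.1, -2.3]
opening: 0.057
grip_force: 27.6
t: 8.17
tool_pos: [0.52, 0.1644, 0.0981]
tool_rot: [2.325, 2.111, 0.004]
contact_force: [0.5, 0.1, -1.2]
opening: 0.0569
grip_force: 27.8
t: 8.58
tool_pos: [0.5185, 0.1644, 0.0922]
tool_rot: [2.325, 2.112, 0.0]
contact_force: [-0.1, -0.2, -2.0]
opening: 0.0569
grip_force: 27.8
```

```bash
python3 -m crank '0 -.0013 -.004 0;0 -.0013 -.004 0;0 0 -.004 0;0 0 -.003 0;0 0 -.002 0'
python3 -m crank '0 0 -.001 0;0 0 -.001 0;0 0 -.001 0;0 0 -.001 0;0 0 -.001 0'
python3 -m crank '0 0 -.001 0;0 0 -.001 0;0 0 -.001 0;0 0 -.001 0;0 0 0 0'
```

```text
t: 9.0
tool_pos: [0.5183, 0.163, 0.0831]
tool_rot: [-2.325, -2.112, 0.001]
contact_force: [-0.8, -0.1, -1.9]
opening: 0.0568
grip_force: 27.8
t: 9.42
tool_pos: [0.5186, 0.1631, 0.0811]
tool_rot: [2.326, 2.112, 0.0]
contact_force: [0.8, 0.7, -3.1]
opening: 0.0567
grip_force: 27.8
t: 9.83
tool_pos: [0.5184, 0.163, 0.0789]
tool_rot: [-2.326, -2.112, 0.0]
contact_force: [-0.4, -0.3, -2.5]
opening: 0.0573
grip_force: 27.8
```

Not on the pad yet, so I'll keep creeping down.

```bash
python3 -m crank '0 0 -.001 0;0 0 -.001 0;0 0 -.001 0;0 0 0 0;0 0 0 0'
python3 -c "
from station import ctrl
print(ctrl.get_obs()['contact_force'])"
python3 -m crank '0 0 -.001 0;0 0 -.001 0;0 0 -.001 0;0 0 0 0;0 0 0 0'
```

```text
t: 10.25
tool_pos: [0.5191, 0.1631, 0.0784]
tool_rot: [2.325, 2.112, 0.002]
contact_force: [-0.4, -0.1, 3.9]
opening: 0.057
grip_force: 28.3
[-0.35958676 -0.05848026  3.8536955 ]
t: 10.67
tool_pos: [0.5201, 0.1633, 0.0783]
tool_rot: [2.324, 2.111, 0.004]
contact_force: [-1.2, 0.1, 8.6]
opening: 0.0567
grip_force: 28.7
```

```bash
python3 -m crank '0 0 .001 0;0 0 .001 0;0 0 0 0;0 0 0 0;0 0 0 0'
python3 -m crank '0 0 0 0;0 0 0 0;0 0 0 0;0 0 0 0;0 0 0 0' 72
python3 -m crank '0 0 0 0;0 0 0 0;0 0 0 0;0 0 0 0;0 0 0 0' 100
python3 -m crank '0 0 .01 0;0 0 .03 0;0 0 .06 0;0 0 .08 0;0 0 .08 0'
python3 -m crank '0 -.02 .08 0;0 -.03 .08 0;0 -.03 .06 0;0 -.02 0 0;0 0 0 0'
python3 - <<'E'
from m import *
c,p,d,W=wrist('w3');print(ctrl.get_obs()['tool_pos'])
print('rim',rim(W,.11,[.519,.1656],.04))
H,S,V=cv2.split(cv2.cvtColor(p,cv2.COLOR_RGB2HSV));z=W[...,2];R=np.hypot(W[...,0]-.519,W[...,1]-.1656)
w=W[(R<.1)&(H>60)&(H<90)&(S>100)&(abs(z-.044)<.006)];r=cv2.minAreaRect(w[:,:2].astype(np.float32));print('deck',r)
w=W[(R<.1)&(H>5)&(H<17)&(S>180)&(z>.118)];print('handle',len(w),cv2.minAreaRect(w[:,:2].astype(np.float32)),w.max(0))
w=W[(R<.04)&(abs(z-.05)<.003)];print('pad',len(w),cv2.minEnclosingCircle(w[:,:2].astype(np.float32)))
E
```

```text
t: 11.08
tool_pos: [0.5196, 0.1631, 0.0783]
tool_rot: [2.325, 2.111, 0.003]
contact_force: [-0.3, 0.6, 6.6]
opening: 0.057
grip_force: 28.6
t: 11.5
tool_pos: [0.5181, 0.163, 0.0765]
tool_rot: [-2.325, -2.112, 0.001]
contact_force: [-0.4, -0.1, -0.3]
opening: 0.0618
grip_force: 0.0
t: 11.92
tool_pos: [0.5185, 0.163, 0.0771]
tool_rot: [2.326, 2.112, 0.0]
contact_force: [0.3, -0.1, -0.3]
opening: 0.0856
grip_force: 0.0
t: 12.33
tool_pos: [0.5175, 0.1629, 0.2077]
tool_rot: [-2.325, -2.111, 0.003]
contact_force: [1.0, 0.5, 0.2]
opening: 0.0855
grip_force: 0.0
t: 12.75
tool_pos: [0.5196, 0.1121, 0.3195]
tool_rot: [2.325, 2.107, 0.007]
contact_force: [0.1, 0.5, -0.2]
opening: 0.0854
grip_force: 0.0
[0.5187 0.1129 0.3168]
rim (711, np.float64(0.11005363644095793), (array([0.5204, 0.1653]), np.float64(0.026779315657164925)), array([0.4917, 0.1365]), array([0.5493, 0.1939]))
deck ((0.5194538831710815, 0.1656341552734375), (0.11238348484039307, 0.08166459947824478), 83.95220947265625)
handle 525 ((0.5145537853240967, 0.1786867380142212), (0.15049904584884644, 0.10523778945207596), 86.08987426757812) [0.5627 0.2533 0.3883]
pad 364 ((0.5209934711456299, 0.16506843268871307), 0.03675020858645439)
```

View pics/w3.png

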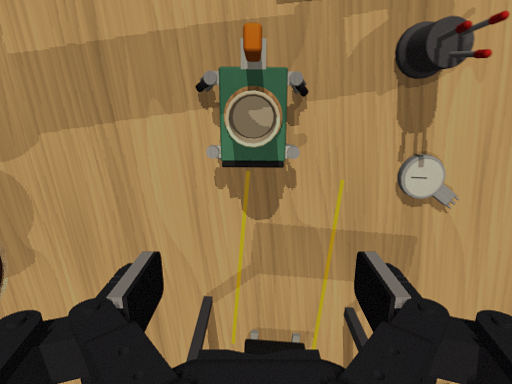

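The wrist view shows the pot upright on the pad at (252,118), concentric to about 1 mm, with the handle at (253,42). Next I'm going to the handle.

```bash
python3 -m crank '.0045 .064 0 -.003;.0045 .064 0 -.002;.0045 .064 0 0;.0045 .064 0 0;0 0 0 0'
python3 -m crank '0 0 -.08 0;0 0 -.08 0;0 0 -.08 0;0 0 -.06 0;0 0 -.03 0'
python3 -m crank '0 0 0 0;0 0 0 0;0 0 0 0;0 0 0 0;0 0 0 0'
```

```text
t: 13.22
tool_pos: [0.5258, 0.2461, 0.3126]
tool_rot: [-2.325, -2.106, 0.005]
contact_force: [0.7, 0.1, 0.4]
opening: 0.0853
grip_force: 0.0
t: 13.63
tool_pos: [0.5226, 0.2404, 0.1427]
tool_rot: [-2.329, -2.1, 0.018]
contact_force: [-0.2, -0.2, -0.0]
opening: 0.0858
grip_force: 0.0
t: 14.05
tool_pos: [0.5286, 0.2418, 0.1532]
tool_rot: [2.333, 2.102, 0.005]
contact_force: [-0.1, 0.8, 0.6]
opening: 0.0858
grip_force: 0.0
```

```bash
python3 -m crank '0 0 -.04 0;0 0 -.04 0;0 0 -.035 0;0 0 -.02 0;0 0 0 0'
python3 -m crank '0 0 0 0;0 0 0 0;0 0 0 0;0 0 0 0;0 0 0 0' 40
python3 -c "
from station import ctrl
print(ctrl.get_obs()['contact_force'],ctrl.get_obs()['tool_pos'])"
python3 -m crank '0 0 0 0;0 0 0 0;0 0 0 0;0 0 0 0;0 0 0 0' 26
```

```text
t: 14.47
tool_pos: [0.5262, 0.241, 0.0817]
tool_rot: [-2.333, -2.102, 0.005]
contact_force: [0.2, -0.7, -0.7]
opening: 0.0856
grip_force: 0.0
t: 14.88
tool_pos: [0.5281, 0.2416, 0.0846]
tool_rot: [2.333, 2.102, 0.002]
contact_force: [-0.6, -0.7, -0.1]
opening: 0.0341
grip_force: 0.0
[-0.61317901 -0.65052011 -0.06614678] [0.52811758 0.24158198 0.08461916]
t: 15.3
tool_pos: [0.5274, 0.2414, 0.0835]
tool_rot: [-2.334, -2.103, 0.0]
contact_force: [0.3, -0.1, 0.5]
opening: 0.0221
grip_force: 0.0
```

```bash
python3 -m crank '0 0 0 0;0 0 0 0;0 0 0 0;0 0 0 0;0 0 0 0' 10 25
python3 - <<'E'
from m import *
c,p,d,W=wrist('w4');o=ctrl.get_obs();print(o['tool_pos'],o['tool_rot'],o['opening'],o['grip_force'])
print('rim',rim(W,.11,[.519,.1656],.04))
E
```

```text
t: 15.72
tool_pos: [0.5275, 0.2414, 0.0836]
tool_rot: [2.334, 2.103, -0.0]
contact_force: [0.1, -0.7, 0.7]
opening: 0.0176
grip_force: 28.2
[0.5275 0.2414 0.0836] [2.3339 2.1029 0.    ] 0.017685887229956374 28.2424333691597m.py:9: RuntimeWarning: Mean of empty slice.
  return len(w),w[:,2].mean(),fitcirc(w[:,:2]),w[:,:2].min(0),w[:,:2].max(0)
  ret = ret.dtype.type(ret / rcount)
Traceback (most recent call last):
  File "m.py", line 9, in rim
    return len(w),w[:,2].mean(),fitcirc(w[:,:2]),w[:,:2].min(0),w[:,:2].max(0)
                                                 ~~~~~~~~~~~^^^
ValueError: zero-size array to reduction operation minimum which has no identity
```

```bash
python3 -m crank '.001 -.003 0 -.0006;.002 -.006 0 -.0012;.003 -.009 0 -.0018;.004 -.012 0 -.0024;.0046 -.0136 0 -.0028'
python3 -m crank '.0048 -.0142 0 -.0028;.0048 -.0142 0 -.0028;.0048 -.0142 0 -.0028;.0048 -.0142 0 -.0028;.0048 -.0142 0 -.0028'
python3 -m crank '.0048 -.0142 0 -.0028;.0048 -.0142 0 -.0028;.0048 -.0142 0 -.0028;.0048 -.0142 0 -.0028;.0048 -.0142 0 -.0028'
python3 -m crank '.0048 -.0142 0 -.0028;.0048 -.0142 0 -.0028;.0048 -.0142 0 -.0028;.004 -.0142 0 -.0028;.003 -.0115 0 -.0025'
python3 -m crank '.0027 -.0115 0 -.0024;.0015 -.01 0 -.001;0 -.006 0 0;0 -.003 0 0;0 0 0 0'
python3 - <<'E'
from m import *
o=ctrl.get_obs();P=o['tool_pos'];u=np.array([-.1908,-.9816]);l=np.array([.9816,-.1908]);r=o['tool_rot']
print(P,'s',P[:2]@l,'t',P[:2]@u,'heading',2*np.degrees(np.arctan2(r[1],r[0]))-180,o['contact_force'],o['wrist_torque'])
E
```

```text
t: 16.18
tool_pos: [0.535, 0.2191, 0.0837]
tool_rot: [2.349, 2.087, 0.0]
contact_force: [-0.3, 0.6, 0.0]
opening: 0.0175
grip_force: 28.3
t: 16.6
tool_pos: [0.5471, 0.1832, 0.0836]
tool_rot: [-2.372, -2.06, -0.0]
contact_force: [0.3, 1.2, 1.4]
opening: 0.0176
grip_force: 28.3
t: 17.02
tool_pos: [0.559, 0.1479, 0.0836]
tool_rot: [-2.394, -2.034, -0.0]
contact_force: [-0.8, 1.8, 2.6]
opening: 0.0175
grip_force: 28.4
t: 17.43
tool_pos: [0.5699, 0.1136, 0.0836]
tool_rot: [2.416, 2.008, 0.0]
contact_force: [1.0, 0.2, 1.6]
opening: 0.0179
grip_force: 28.4
t: 17.85
tool_pos: [0.5717, 0.0987, 0.0836]
tool_rot: [2.42, 2.002, -0.0]
contact_force: [1.2, -0.3, 1.9]
opening: 0.0176
grip_force: 28.4
[0.5717 0.0987 0.0836] s 0.5423089841696098 t -0.20596452992703498 heading -100.81662095210838 [ 1.2064 -0.3078  1.8866] [-0.0362 -0.1135 -0.0178]
```

```bash
python3 -m crank '.0012 -.0041 0 -.001;.0008 -.0083 0 -.001;-.0002 -.0123 0 0;-.0015 -.0143 0 0;-.0025 -.014 0 0'
python3 -m crank '-.0027 -.014 0 0;-.0027 -.014 0 0;-.0027 -.014 0 0;-.0027 -.014 0 0;-.0027 -.014 0 0'
python3 -m crank '-.0027 -.014 0 0;-.0027 -.014 0 0;-.0027 -.014 0 0;-.0025 -.0127 0 0;-.002 -.01 0 0'
python3 -m crank '-.0015 -.0075 0 0;-.001 -.005 0 0;-.0005 -.0025 0 0;0 0 0 0;0 0 0 0'
cat > st.py <<'E'
from m import *
o=ctrl.get_obs();P=o['tool_pos'];u=np.array([-.1908,-.9816]);l=np.array([.9816,-.1908]);r=o['tool_rot']
print(P,'s',P[:2]@l,'t',P[:2]@u,'heading',2*np.degrees(np.arctan2(r[1],r[0]))-180,o['contact_force'],o['wrist_torque'])
E
python3 st.py
python3 -c "
from m import *
for n in('scene','top'):
    p,d=ctrl.get_image(n);c=ctrl.get_calibration(n);cv2.imwrite(f'pics/{n}5.png',p[...,::-1]);np.savez(f'pics/{n}5.npz',p=p,d=d,**c)
a=cv2.resize(cv2.imread('pics/scene5.png')[90:290,190:440],None,fx=3,fy=3)
cv2.imwrite('pics/s5.png',a)"
```

```text
t: 18.27
tool_pos: [0.5705, 0.0721, 0.0836]
tool_rot: [2.424, 1.999, 0.0]
contact_force: [-0.1, 0.8, 2.2]
opening: 0.018
grip_force: 28.4
t: 18.68
tool_pos: [0.5636, 0.0369, 0.0836]
tool_rot: [2.424, 1.998, 0.0]
contact_force: [0.9, 0.4, 1.9]
opening: 0.0176
grip_force: 28.4
t: 19.1
tool_pos: [0.5573, 0.0045, 0.0836]
tool_rot: [2.424, 1.998, -0.0]
contact_force: [-0.0, 0.3, 2.2]
opening: 0.0176
grip_force: 28.5
t: 19.52
tool_pos: [0.5559, -0.0023, 0.0836]
tool_rot: [2.424, 1.998, -0.001]
contact_force: [0.4, 0.4, 2.2]
opening: 0.0176
grip_force: 28.5
[ 0.5559 -0.0023  0.0836] s 0.5461411552202641 t -0.10381009913081964 heading -100.98246839516948 [0.3801 0.4355 2.1775] [-0.1169 -0.0375  0.0045]
```

View pics/s5.png

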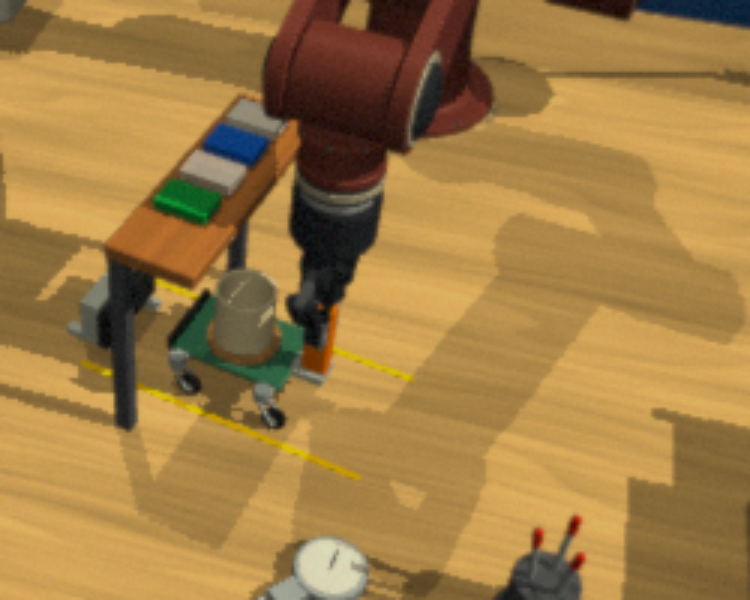

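The crop shows the caddy straight between the lines with its visible castors trailing (wheels at (188,382) and (270,415)). The pot is centred and the gripper is just short of the shelf edge. I'm measuring the gripper's clearance to the shelf now.

Run:
```python
from m import *
u=np.array([-.1908,-.9816]);l=np.array([.9816,-.1908])
for n in('scene5','top5'):
    z=np.load(f'pics/{n}.npz');W=cloud(z,z['d']).reshape(-1,3);p=z['p'].reshape(-1,3).astype(int);s=W[:,:2]@l;t=W[:,:2]@u
    for a in np.arange(.1,.46,.03):
        k=(W[:,2]>a)&(W[:,2]<a+.03)&(abs(s-.546)<.1)&(t<.0)&(t>-.3)&((p.max(1)<70)|(a>.26))
        if k.sum()>5:print(n,round(a,2),k.sum(),np.percentile(t[k],[0,2,50,98,100]),'s',s[k].min(),s[k].max())
z=np.load('pics/scene5.npz');W=cloud(z,z['d']).reshape(-1,3);s=W[:,:2]@l;t=W[:,:2]@u
k=(abs(W[:,2]-.11)<.005)&(abs(s-.546)<.05)&(abs(t+.028)<.05);w=np.c_[s,t][k];print('pot rim s,t',len(w),fitcirc(w),w.min(0),w.max(0))
```

```text
scene5 0.1 22 [-0.1162 -0.1157 -0.1056 -0.0952 -0.094 ] s 0.5592607801870068 0.5715610059735226
scene5 0.13 96 [-0.1207 -0.1206 -0.1144 -0.0955 -0.0937] s 0.5064225594306908 0.6015626590939177
scene5 0.16 145 [-0.1238 -0.123  -0.114  -0.094  -0.0858] s 0.5301535535589093 0.612827096926
scene5 0.19 131 [-0.1403 -0.1361 -0.1089 -0.0845 -0.0368] s 0.553697518371 0.5917507413891285
scene5 0.22 331 [-0.1413 -0.1402 -0.1076 -0.0079 -0.0007] s 0.4808724692109189 0.6153499214107806
scene5 0.25 173 [-0.1407 -0.1401 -0.1085 -0.0737 -0.0696] s 0.5334398483299303 0.5835743923299299
scene5 0.28 306 [-0.1403 -0.139  -0.1156 -0.0753 -0.0687] s 0.5379817011853802 0.5851981032210721
scene5 0.31 308 [-0.1625 -0.1602 -0.1093 -0.0636 -0.053 ] s 0.5483118466751448 0.5846056080352248
scene5 0.34 588 [-0.1705 -0.1695 -0.1172 -0.0524 -0.0391] s 0.4460475389227518 0.5917331882543237
scene5 0.37 1221 [-0.1701 -0.1677 -0.1119 -0.0513 -0.04  ] s 0.4462810941124302 0.5936215009932564
scene5 0.4 1075 [-0.1605 -0.1583 -0.096  -0.0481 -0.0445] s 0.4460076126566472 0.5725440917246746
scene5 0.43 361 [-0.1557 -0.1538
[... 432 characters left out ...]
040759665754478
top5 0.25 6 [-0.1031 -0.1029 -0.0985 -0.0937 -0.0934] s 0.507603973507517 0.5093502271489588
top5 0.31 6 [-0.1421 -0.1421 -0.1414 -0.0449 -0.0449] s 0.49412477348104505 0.5122726700065577
top5 0.34 191 [-0.1463 -0.1421 -0.1391 -0.0371 -0.0368] s 0.44636059786028776 0.5855253800523182
top5 0.37 2098 [-0.169  -0.1572 -0.1018 -0.0399 -0.0371] s 0.44737535611539053 0.5889556000653159
top5 0.4 1883 [-0.16   -0.1574 -0.1098 -0.0439 -0.0419] s 0.4465613908432278 0.5698219293886372
top5 0.43 788 [-0.1558 -0.1538 -0.0889 -0.0437 -0.0421] s 0.4460289672745554 0.485392977699257
pot rim s,t 90 (array([ 0.5474, -0.0277]), np.float64(0.027006202156166857)) [ 0.5186 -0.0561] [0.5771 0.0005]
```

```bash
python3 -m crank '-.0006 -.003 0 0;-.0012 -.006 0 0;-.0016 -.008 0 0;-.0016 -.008 0 0;-.0013 -.007 0 0'
python3 -m crank '-.0008 -.004 0 0;-.0004 -.002 0 0;0 0 0 0;0 0 0 0;0 0 0 0'
python3 st.py
python3 -m crank '0 0 0 0;0 0 0 0;0 0 0 0;0 0 0 0;0 0 0 0' 30
python3 -m crank '0 0 0 0;0 0 0 0;0 0 0 0;0 0 0 0;0 0 0 0' 100
python3 st.py
```

```text
t: 20.03
tool_pos: [0.5527, -0.0186, 0.0836]
tool_rot: [-2.424, -1.998, -0.0]
contact_force: [0.7, 0.8, 3.1]
opening: 0.0177
grip_force: 28.6
t: 20.45
tool_pos: [0.5522, -0.0213, 0.0836]
tool_rot: [2.424, 1.998, -0.001]
contact_force: [1.1, -0.3, 2.6]
opening: 0.0176
grip_force: 28.5
[ 0.5522 -0.0213  0.0836] s 0.546084310163532 t -0.08440535955150062 heading -100.99007628555353 [ 1.1385 -0.2669  2.6085] [-0.1016 -0.0623  0.0751]
t: 20.87
tool_pos: [0.5519, -0.021, 0.0832]
tool_rot: [-2.423, -1.998, 0.001]
contact_force: [0.3, -1.1, 1.0]
opening: 0.0257
grip_force: 0.0
t: 21.28
tool_pos: [0.5522, -0.0212, 0.0836]
tool_rot: [2.424, 1.998, -0.0]
contact_force: [-0.2, -0.8, -1.2]
opening: 0.0834
grip_force: 0.0
[ 0.5522 -0.0212  0.0836] s 0.5460794590087611 t -0.08456601165031029 heading -100.9918539740946 [-0.1738 -0.8305 -1.1707] [ 0.0013  0.0132 -0.0164]
```

```bash
python3 -m crank '.002 .01 0 0;.005 .024 0 0;.01 .052 0 0;.013 .066 0 0;.012 .064 0 0'
python3 -m crank '0 0 0 -.07;0 0 0 -.07;0 0 0 -.07;0 0 0 -.07;0 0 0 -.07'
python3 -m crank '0 0 0 -.07;0 0 0 -.07;0 0 0 -.07;0 0 0 -.07;0 0 0 -.07'
python3 -m crank '0 0 0 -.07;0 0 0 -.07;0 0 0 -.07;0 0 0 -.07;0 0 0 -.02'
python3 st.py
python3 - <<'E'
from m import *
u=np.array([-.1908,-.9816]);l=np.array([.9816,-.1908])
for n in('scene','top','wrist'):
    c=ctrl.get_calibration(n);p,d=ctrl.get_image(n);cv2.imwrite(f'pics/{n}6.png',p[...,::-1]);np.savez(f'pics/{n}6.npz',p=p,d=d,**c)
    W=cloud(c,d);H,S,V=cv2.split(cv2.cvtColor(p,cv2.COLOR_RGB2HSV));z=W[...,2];q=np.stack([W[...,:2]@l,W[...,:2]@u],-1)
    near=(abs(q[...,0]-.546)<.07)&(abs(q[...,1]+.03)<.1)
    w=q[near&(H>5)&(H<17)&(S>180)&(z>.118)&(z<.135)];print(n,'handle',len(w), len(w)>5 and (w.min(0),w.max(0)))
    w=q[near&(abs(z-.11)<.005)];print('rim',len(w),len(w)>9 and (fitcirc(w),w.min(0),w.max(0)))
    w=q[near&(H>60)&(H<90)&(S>100)&(abs(z-.044)<.006)];print('deck',len(w),len(w)>9 and cv2.minAreaRect(w.astype(np.float32)))
a=cv2.resize(cv2.imread('pics/scene6.png')[130:290,170:370],None,fx=3,fy=3)
b=cv2.resize(cv2.imread('pics/wrist6.png'),(600,450))[:]
cv2.imwrite('pics/v6.png',cv2.resize(np.hstack([cv2.resize(a,(563,450)),b]),(800,310)))
E
```

```text
t: 21.7
tool_pos: [0.5735, 0.0887, 0.0837]
tool_rot: [-2.425, -1.997, -0.001]
contact_force: [0.4, -0.2, 0.1]
opening: 0.0855
grip_force: 0.0
t: 22.12
tool_pos: [0.5732, 0.0882, 0.0835]
tool_rot: [-2.878, -1.259, -0.0]
contact_force: [0.9, 0.1, 0.2]
opening: 0.0855
grip_force: 0.0
t: 22.53
tool_pos: [0.5732, 0.088, 0.0836]
tool_rot: [-3.112, -0.43, -0.0]
contact_force: [-0.1, 0.3, -0.2]
opening: 0.0855
grip_force: 0.0
t: 22.95
tool_pos: [0.5732, 0.0879, 0.0836]
tool_rot: [-3.126, 0.306, 0.0]
contact_force: [-0.0, -1.0, 0.5]
opening: 0.085
grip_force: 0.0
[0.5732 0.0879 0.0836] s 0.545851401026072 t -0.19569317091471944 heading 168.8046198439502 [-0.0009 -1.0033  0.4843] [-0.0108 -0.0272 -0.0381]
scene handle 51 (array([ 0.5353, -0.0971]), array([ 0.5567, -0.0733]))
rim 109 ((array([ 0.5456, -0.0401]), np.float64(0.042694310911186674)), array([ 0.517 , -0.0983]), array([0.5762, 0.0159]))
deck 315 ((0.549992561340332, -0.007147382944822311), (0.11274884641170502, 0.07995793968439102), 87.26285552978516)
top handle 73 (array([ 0.5363, -0.0961]), array([ 0.5538, -0.0709]))
rim 5 False
deck 123 ((0.5454704165458679, -0.0559694729745388), (0.012708037160336971, 0.07552887499332428), 89.21376037597656)
wrist handle 1 False
rim 753 ((array([ 0.5472, -0.0878]), np.float64(0.009904533344995957)), array([ 0.5381, -0.0982]), array([ 0.5561, -0.0909]))
deck 2367 ((0.5472334027290344, -0.055218812078237534), (0.023091353476047516, 0.08275207877159119), 89.3731460571289)
```

View pics/v6.png

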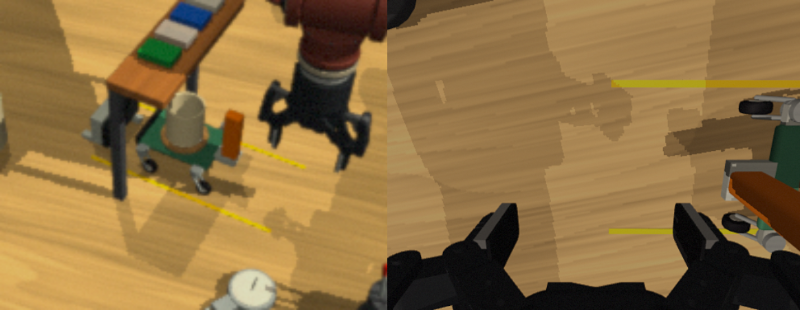

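The left half shows the caddy under the shelf with the gripper clear behind it. In the right half (wrist) the handle is at (760,195), and both rear castor wheels trail back towards it. Before pushing, I'm profiling the leading finger.

Run:
```python
from m import *
u=np.array([-.1908,-.9816]);l=np.array([.9816,-.1908])
z=np.load('pics/scene6.npz');W=cloud(z,z['d']).reshape(-1,3);p=z['p'].reshape(-1,3).astype(int);s=W[:,:2]@l;t=W[:,:2]@u
for a in np.arange(.08,.3,.01):
    k=(W[:,2]>a)&(W[:,2]<a+.01)&(abs(s-.546)<.06)&(t<-.105)&(t>-.32)&(p.max(1)<90)
    if k.sum()>2:print(round(a,2),k.sum(),t[k].min(),t[k].max(),np.sort(t[k])[-3:]+.1957,s[k].min())
```

```text
0.1 14 -0.25072614914290525 -0.14211046462040924 [0.0456 0.046  0.0536] 0.540806582625937
0.11 33 -0.25101076510806414 -0.1406519476516173 [0.0538 0.0542 0.055 ] 0.5368802261253928
0.12 28 -0.251598927562538 -0.1407393906772537 [0.0527 0.0532 0.055 ] 0.540265801181167
0.13 17 -0.25379906706674304 -0.14409851952064612 [0.0491 0.0494 0.0516] 0.5499950903053804
0.14 96 -0.2667373413697085 -0.1283755446383621 [0.0649 0.0666 0.0673] 0.5352699393552254
0.15 113 -0.26863675719831076 -0.12356210555805232 [0.0705 0.0711 0.0721] 0.5339378749104514
0.16 137 -0.26728129932671596 -0.12632428036770105 [0.0668 0.0681 0.0694] 0.5315428165757544
0.17 106 -0.26682817510223056 -0.12584799690718498 [0.068  0.069  0.0699] 0.5377695406800664
0.18 156 -0.26497435150151677 -0.12690826381979778 [0.0671 0.0676 0.0688] 0.5426594896648009
0.19 158 -0.26403573336707853 -0.1292668698641471 [0.0647 0.0659 0.0664] 0.5339841865577685
0.2 54 -0.26129214682154206 -0.13052862247610966 [0.064  0.0645 0.0652] 0.5362252349522473
0.21 58 -0.2321480842638176 -0.16429968158455918 [0.0267 0.0274 0.0314] 0.5468397965278415
0.22 96 -0.2325788264110429 -0.16242936992602952 [0.0319 0.0327 0.0333] 0.5488664339114238
0.23 94 -0.2322696884869265 -0.16332634854771744 [0.031  0.0317 0.0324] 0.5512638676759507
0.24 96 -0.23302811837865783 -0.16302595443369192 [0.0296 0.0299 0.0327] 0.5469365530780843
0.25 167 -0.23233541353097406 -0.16120562788787474 [0.0328 0.0333 0.0345] 0.534927745333177
0.26 43 -0.22664745654358565 -0.1709341736636691 [0.0179 0.0222 0.0248] 0.5612155977983098
0.27 53 -0.22496550864302634 -0.16590668201983894 [0.0279 0.0286 0.0298] 0.5644554635089846
0.28 77 -0.22951776135321547 -0.1635701663048615 [0.0315 0.0315 0.0321] 0.5578262879265897
0.29 96 -0.2284210940116934 -0.16048827943755833 [0.0324 0.0334 0.0352] 0.5517368521609697
```

```bash
python3 -m crank '-.0027 -.0138 0 .002;-.0027 -.0138 0 0;-.0027 -.0138 0 0;-.0027 -.0138 0 0;-.002 -.01 0 0'
python3 -m crank '-.0004 -.0018 0 0;-.0004 -.0018 0 0;-.0004 -.0018 0 0;-.0004 -.0018 0 0;-.0004 -.0018 0 0'
python3 -m crank '-.0004 -.0018 0 0;-.0004 -.0018 0 0;-.0004 -.0018 0 0;-.0006 -.0029 0 0;-.0006 -.0029 0 0'
python3 st.py
python3 -m crank '-.0006 -.0029 0 0;-.0006 -.0029 0 0;-.0006 -.0029 0 0;-.0006 -.0029 0 0;-.0006 -.0029 0 0'
python3 st.py
cat > see.py <<'E'
from m import *
u=np.array([-.1908,-.9816]);l=np.array([.9816,-.1908])
import sys
for n in sys.argv[1:]:
    c=ctrl.get_calibration(n);p,d=ctrl.get_image(n)
    W=cloud(c,d);H,S,V=cv2.split(cv2.cvtColor(p,cv2.COLOR_RGB2HSV));z=W[...,2];q=np.stack([W[...,:2]@l,W[...,:2]@u],-1)
    near=(abs(q[...,0]-.546)<.07)&(abs(q[...,1]+.02)<.1)
    w=q[near&(H>5)&(H<17)&(S>180)&(z>.118)&(z<.135)];print(n,'handle',len(w), len(w)>5 and (w.min(0),w.max(0)))
    w=q[near&(q[...,1]>-.06)&(abs(z-.11)<.005)];print('rim',len(w),len(w)>9 and (fitcirc(w),w.min(0),w.max(0)))
    w=q[near&(H>60)&(H<90)&(S>100)&(abs(z-.044)<.006)];print('deck',len(w),len(w)>9 and cv2.minAreaRect(w.astype(np.float32)))
E
python3 see.py wrist scene
```

```text
t: 23.52
tool_pos: [0.5666, 0.0531, 0.0836]
tool_rot: [3.127, -0.297, -0.0]
contact_force: [-0.1, -0.3, 0.5]
opening: 0.0855
grip_force: 0.0
t: 23.93
tool_pos: [0.5658, 0.0499, 0.0836]
tool_rot: [-3.128, 0.295, -0.0]
contact_force: [-1.0, 0.7, -0.7]
opening: 0.0856
grip_force: 0.0
t: 24.35
tool_pos: [0.5646, 0.0442, 0.0836]
tool_rot: [-3.127, 0.296, -0.0]
contact_force: [1.1, 0.7, -0.3]
opening: 0.0852
grip_force: 0.3
[0.5646 0.0442 0.0836] s 0.5458000217904639 t -0.15110497685242932 heading 169.1981308852034 [ 1.1062  0.6868 -0.3391] [ 0.039  -0.0453  0.0236]
t: 24.77
tool_pos: [0.5631, 0.0367, 0.0836]
tool_rot: [-3.128, 0.296, -0.0]
contact_force: [0.3, -0.0, -0.4]
opening: 0.0851
grip_force: 0.3
[0.5631 0.0367 0.0836] s 0.5457141757014199 t -0.14350699734562036 heading 169.18753444108353 [ 0.2581 -0.0262 -0.3987] [ 0.0355  0.0227 -0.0021]
wrist handle 2356 (array([ 0.5396, -0.1003]), array([ 0.5568, -0.0611]))
rim 0 False
deck 4286 ((0.5471087694168091, -0.026057209819555283), (0.05793096125125885, 0.08555909991264343), 86.90054321289062)
scene handle 48 (array([ 0.5388, -0.0872]), array([ 0.5571, -0.0613]))
rim 67 ((array([0.548 , 0.0026]), np.float64(0.027232033645470388)), array([ 0.5189, -0.0258]), array([0.5776, 0.0153]))
deck 314 ((0.5499978065490723, 0.0035910867154598236), (0.11447113752365112, 0.078182153403759), 88.79015350341797)
```

```bash
python3 -m crank '-.0006 -.0029 0 0;-.0006 -.0029 0 0;-.0006 -.0029 0 0;-.0006 -.0029 0 0;-.0006 -.0029 0 0'
python3 -m crank '-.0006 -.0029 0 0;-.0006 -.0029 0 0;-.0006 -.0029 0 0;-.0006 -.0029 0 0;-.0006 -.0029 0 0'
python3 st.py
cat >> see.py <<'E'
    if n=='wrist':
        cv2.imwrite(f'pics/ww{ctrl.get_obs()["t"]:.1f}.png',p[...,::-1])
        g=near&(H>60)&(H<90)&(S>100)&(abs(z-.044)<.006);e=[]
        for a in np.arange(.512,.582,.004):
            w=q[g&(abs(q[...,0]-a)<.002)]
            if len(w)>10:e.append((a,np.percentile(w[:,1],3)))
        e=np.array(e);e=e[abs(e[:,0]-.547)>.014]; k=np.polyfit(e[:,0],e[:,1],1);print('rear edge slope deg (+ = left side further in)',np.degrees(np.arctan(k[0])),np.polyval(k,.546),np.std(e[:,1]-np.polyval(k,e[:,0])))
        w=q[g&(q[...,1]>np.polyval(k,.546)+.005)&(q[...,1]<np.polyval(k,.546)+.02)];print('deck s',np.percentile(w[:,0],[.5,99.5]))
E
python3 see.py wrist scene
```

```text
t: 25.28
tool_pos: [0.5616, 0.0295, 0.0836]
tool_rot: [3.128, -0.296, 0.0]
contact_force: [-0.0, 0.3, -0.3]
opening: 0.0855
grip_force: 0.3
t: 25.7
tool_pos: [0.5601, 0.0223, 0.0836]
tool_rot: [-3.128, 0.296, -0.0]
contact_force: [-0.0, -0.0, -0.8]
opening: 0.0857
grip_force: 0.3
[0.5601 0.0223 0.0836] s 0.5455186954338724 t -0.12870221281472302 heading 169.18902674503767 [-0.0149 -0.036  -0.7593] [ 0.0937 -0.0291  0.0513]
wrist handle 2369 (array([ 0.5415, -0.0856]), array([ 0.5563, -0.0463]))
rim 361 ((array([ 0.5477, -0.054 ]), np.float64(0.00849250389634001)), array([ 0.554, -0.06 ]), array([ 0.5563, -0.0465]))
deck 4250 ((0.5480251908302307, -0.012474464252591133), (0.05728183686733246, 0.082313671708107), 89.14453887939453)
rear edge slope deg (+ = left side further in) -25.771142801115573 -0.027559862340870434 0.002671359289140224
deck s [0.5324 0.5884]
scene handle 47 (array([ 0.5383, -0.0732]), array([ 0.5574, -0.0468]))
rim 66 ((array([ 0.554 , -0.0147]), np.float64(0.030562525429467267)), array([ 0.5201, -0.0593]), array([0.5756, 0.0309]))
deck 289 ((0.549892783164978, 0.018716998398303986), (0.11169225722551346, 0.07991477847099304), 86.64556121826172)
```

```bash
ls pics/ww*
```

```text
pics/ww25.8.png
```

View pics/ww25.8.png

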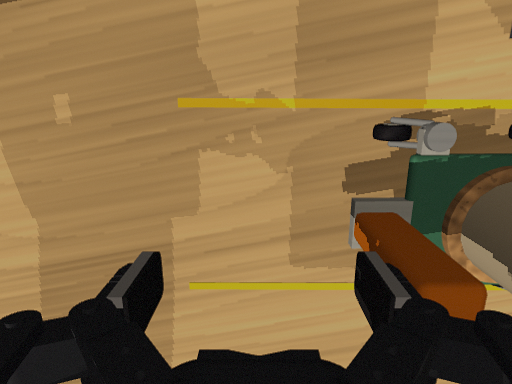

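The wrist view shows the left yellow line at row 103, the deck's left edge at row 155, the rear-left castor trailing at (392,131), and the leading finger at (385,285) touching the handle. I'll get the yaw from the deck edge against the line.

```bash
cat > yaw.py <<'E'
from m import *
u=np.array([-.1908,-.9816]);l=np.array([.9816,-.1908])
c=ctrl.get_calibration('wrist');p,d=ctrl.get_image('wrist');cv2.imwrite('pics/yaw.png',p[...,::-1])
H,S,V=cv2.split(cv2.cvtColor(p,cv2.COLOR_RGB2HSV))
def fit(px,z,n):
    q=plane(c,px,z)[:,:2];s,t=q@l,q@u
    for _ in range(3):
        k=np.polyfit(t,s,1);r=abs(s-np.polyval(k,t));g=r<max(2*np.median(r),3e-4);s,t=s[g],t[g]
    print(n,len(s),'slope deg',np.degrees(np.arctan(k[0])),'s mean',s.mean(),'t',t.min(),t.max())
g=(H>60)&(H<90)&(S>100)&(V>30);g[:140]=0
cols=[x for x in range(400,512) if g[:,x].sum()>5]
fit(np.array([(x,np.argmax(g[:,x])-.5) for x in cols[4:]]),.044,'deck left edge')
y=(H>22)&(H<32)&(S>150)&(V>110)
for a,b,n in((80,130,'left line'),(270,300,'right line')):
    m=np.zeros_like(y);m[a:b]=y[a:b];v,x=np.nonzero(m);fit(np.c_[x,v],0,n)
E
python3 yaw.py; python3 st.py
```

```text
deck left edge 75 slope deg 1.7124295949204213 s mean 0.5886661839288382 t -0.041917323288694 0.014343108921540814
left line 2804 slope deg -0.03859644764020712 s mean 0.6162575531998699 t -0.18263097820395927 0.04164100574501548
right line 1229 slope deg -0.2648150661895279 s mean 0.4774088934340179 t -0.1825269797220541 0.06700875887754879
[0.56   0.0222 0.0835] s 0.5454842944067294 t -0.1286355139342748 heading -190.82061414035473 [ 0.2451 -0.4874  0.2369] [0.0106 0.0514 0.0353]
```

```bash
python3 -m crank '-.0004 -.002 0 0;-.0004 -.002 0 0;-.0004 -.002 0 0;-.0004 -.002 0 0;-.0004 -.002 0 0'
python3 -m crank '-.0004 -.002 0 0;-.0004 -.002 0 0;-.0004 -.002 0 0;-.0004 -.002 0 0;-.0004 -.002 0 0'
python3 -m crank '-.0002 -.001 0 0;-.0002 -.001 0 0;-.0002 -.001 0 0;-.0002 -.001 0 0;-.0002 -.001 0 0'
python3 -m crank '-.0002 -.001 0 0;-.0002 -.001 0 0;-.0002 -.001 0 0;-.0002 -.001 0 0;-.0002 -.001 0 0'
python3 st.py; python3 yaw.py
```

```text
t: 26.27
tool_pos: [0.5591, 0.0173, 0.0836]
tool_rot: [-3.128, 0.296, -0.0]
contact_force: [0.3, 0.5, -0.1]
opening: 0.0856
grip_force: 0.3
t: 26.68
tool_pos: [0.5581, 0.0123, 0.0836]
tool_rot: [-3.128, 0.296, -0.0]
contact_force: [0.2, 0.3, 0.1]
opening: 0.0851
grip_force: 0.3
t: 27.1
tool_pos: [0.5576, 0.0099, 0.0836]
tool_rot: [-3.128, 0.296, -0.0]
contact_force: [-0.1, 1.2, 0.4]
opening: 0.0856
grip_force: 0.3
t: 27.52
tool_pos: [0.5571, 0.0074, 0.0835]
tool_rot: [-3.128, 0.296, 0.0]
contact_force: [0.3, -0.2, -0.5]
opening: 0.0849
grip_force: 0.3
[0.5571 0.0074 0.0835] s 0.5454118377883294 t -0.11351449268193814 heading 169.18980984814715 [ 0.331  -0.1808 -0.5171] [ 0.0343 -0.073  -0.0352]
deck left edge 87 slope deg 1.4184879037112883 s mean 0.5890765957512549 t -0.026912433888153484 0.029340224954883695
left line 3024 slope deg 0.015019871994960765 s mean 0.6162839459252004 t -0.18256656905903504 0.05661480052541866
right line 1385 slope deg -0.2559461831499355 s mean 0.4774449495325436 t -0.1825601554215578 0.08358332063231154
```

```bash
python3 -m crank '-.0002 -.001 0 -.001;-.0002 -.001 0 -.001;-.0002 -.001 0 -.001;-.0002 -.001 0 -.001;0 0 0 -.001'
python3 -m crank '-.0002 -.001 0 -.001;-.0002 -.001 0 -.001;-.0002 -.001 0 -.001;-.0002 -.001 0 -.001;0 0 0 -.001'
python3 st.py; python3 yaw.py
```

```text
t: 27.98
tool_pos: [0.5568, 0.0055, 0.0836]
tool_rot: [-3.126, 0.308, -0.001]
contact_force: [1.5, 1.4, -0.2]
opening: 0.0851
grip_force: 0.8
t: 28.4
tool_pos: [0.5565, 0.0036, 0.0838]
tool_rot: [-3.125, 0.321, -0.001]
contact_force: [2.0, 3.5, 0.7]
opening: 0.0856
grip_force: 1.9
[0.5565 0.0036 0.0838] s 0.5456147571106751 t -0.10973148456107368 heading 168.28531437617602 [1.9862 3.5197 0.7219] [ 0.4746 -0.2476  0.0664]
deck left edge 79 slope deg 1.7396142032521063 s mean 0.5886090227154109 t -0.0236038245061546 0.03342083624993187
left line 3072 slope deg -0.01619682546852041 s mean 0.6162171062838188 t -0.18266512077697536 0.06111585711007393
right line 1411 slope deg -0.17688031077470132 s mean 0.4774735371827267 t -0.18282505074163805 0.08645961118331971
```

Run:
```python
from m import *
u=np.array([-.1908,-.9816]);l=np.array([.9816,-.1908])
def line(q,n,ax):
    s,t=q@l,q@u
    a,b=(t,s) if ax else (s,t)
    for _ in range(4):
        k=np.polyfit(a,b,1);r=abs(b-np.polyval(k,a));g=r<max(2*np.median(r),3e-4);a,b=a[g],b[g]
    ang=np.degrees(np.arctan(k[0]))*(1 if ax else -1)
    print(n,len(a),'yaw(left+)',ang,'at',a.mean(),b.mean(),np.ptp(a),r.max())
for n in('wrist','scene','top'):
    c=ctrl.get_calibration(n);p,d=ctrl.get_image(n);cv2.imwrite(f'pics/{n}7.png',p[...,::-1])
    H,S,V=cv2.split(cv2.cvtColor(p,cv2.COLOR_RGB2HSV));W=cloud(c,d);z=W[...,2];s,t=W[...,:2]@l,W[...,:2]@u
    g=(H>60)&(H<90)&(S>90)&(abs(s-.546)<.06)&(abs(t-.03)<.08)&(abs(z-.044)<.012)
    print(n,g.sum())
    cs=max(cv2.findContours(g.astype(np.uint8),0,1)[0],key=len)[:,0];q=plane(c,cs,.044)[:,:2];ss,tt=q@l,q@u
    print('  s',ss.min(),ss.max(),'t',tt.min(),tt.max())
    for nm,m,ax in(('left',(ss>.582)&(tt>tt.min()+.012),1),('right',(ss<.511)&(tt>tt.min()+.012),1),('rear',(tt<tt.min()+.006)&(abs(ss-.546)>.012),0),('front',(tt>.085),0)):
        if m.sum()>8:line(q[m],'  '+nm,ax)
    k=(abs(z-.11)<.004)&(abs(s-.546)<.04)&(abs(t-.035)<.04);
    if k.sum()>15:
        w=np.c_[s[k],t[k]];print('  rim',len(w),fitcirc(w),w.min(0),w.max(0))
a=cv2.imread('pics/scene7.png')[130:290,170:370];b=cv2.imread('pics/wrist7.png')[80:330,300:512]
cv2.imwrite('pics/v7.png',np.hstack([cv2.resize(a,(437,350)),cv2.resize(b,(297,350))]))
```

```text
wrist 4533
  s 0.5273857327108511 0.5893369304655779 t -0.023991500404601705 0.03465818070180426
  left 72 yaw(left+) 1.8879835731993397 at 0.012336544835324223 0.5885735590637304 0.04526432471385255 0.0005206816937218806
  rear 41 yaw(left+) 1.3394321408183971 at 0.5751040045826905 -0.023507600080224164 0.024735679192332327 0.000283211742184767
scene 271
  s 0.5092868559481296 0.5915741311790687 t -0.023357807788423786 0.09369359746670951
  left 25 yaw(left+) 2.720943220700885 at 0.029434584105834268 0.5884791919415602 0.07816526934349652 0.0031606779087443027
  front 8 yaw(left+) 1.2807851231840717 at 0.5350966087601259 0.0906719874371835 0.03390798882255153 0.0012319196310286162
  rim 28 (array([0.5488, 0.0346]), np.float64(0.02619238850090644)) [0.5303 0.0078] [0.5761 0.0498]
top 256
  s 0.5078224612017757 0.5861448355381508 t 0.059044376421964036 0.09077386586584374
  rear 11 yaw(left+) 0.7088320117851434 at 0.5439042322966541 0.06167224904477646 0.07749463524276046 0.002646404518380656
  front 17 yaw(left+) 1.1528612835047565 at 0.5461206971241443 0.08850927695044258 0.07129385391192011 0.0007957045812710534
  rim 35 (array([0.5461, 0.0409]), np.float64(0.023984393821092007)) [0.5261 0.0543] [0.5683 0.0658]
```

View pics/v7.png

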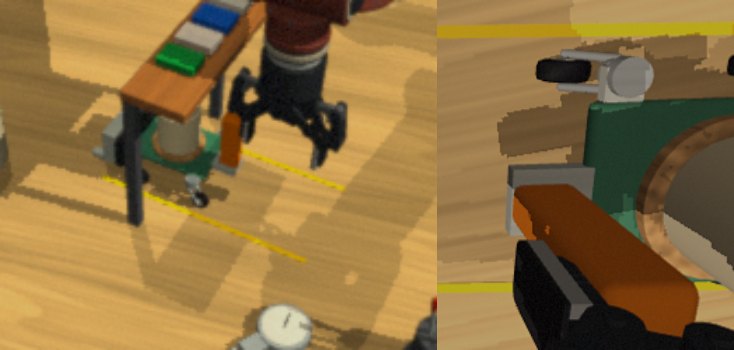

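The left half shows the caddy under the shelf against the buffer with the finger behind the handle. In the right half the rear-left castor trails straight at (562,70). The press reads about 4 N and the yaw about 1.3° left. I'll ease off slowly and look again.

```bash
python3 -m crank '.0001 .0005 0 .001;.0001 .0005 0 .001;.0001 .0005 0 .001;.0001 .0005 0 .001;.0001 .0005 0 .001'
python3 -m crank '.0002 .001 0 .001;.0002 .001 0 .001;.0002 .001 0 .001;.0002 .001 0 .001;.0002 .001 0 .001'
python3 -m crank '.0002 .001 0 0;.0002 .001 0 0;.0002 .001 0 0;.0004 .002 0 0;.001 .005 0 0'
python3 st.py; python3 yaw.py; python3 see.py scene
```

```text
t: 29.02
tool_pos: [0.5564, 0.0045, 0.0835]
tool_rot: [3.126, -0.308, -0.0]
contact_force: [1.8, 2.3, 1.7]
opening: 0.0851
grip_force: 1.1
t: 29.43
tool_pos: [0.5567, 0.0069, 0.0833]
tool_rot: [3.127, -0.296, -0.001]
contact_force: [0.7, 0.2, -0.4]
opening: 0.0855
grip_force: 0.0
t: 29.85
tool_pos: [0.558, 0.0121, 0.0835]
tool_rot: [3.127, -0.296, -0.0]
contact_force: [0.6, 0.3, 0.0]
opening: 0.0854
grip_force: 0.0
[0.558  0.0121 0.0835] s 0.5454262291486399 t -0.11833363761025056 heading -190.82865047364643 [0.5512 0.2651 0.0301] [ 0.02   -0.0003 -0.002 ]
deck left edge 62 slope deg 2.1220275822210906 s mean 0.5887679088546518 t -0.026561838104953016 0.024526367081026006
left line 2984 slope deg 0.017828293797399704 s mean 0.61629969819116 t -0.1826441700796052 0.051816790914255534
right line 1288 slope deg -0.3061026116324123 s mean 0.4774467621224796 t -0.18330483881310383 0.08271960417071811
scene handle 50 (array([ 0.5404, -0.0557]), array([ 0.5571, -0.0308]))
rim 64 ((array([ 0.5721, -0.0102]), np.float64(0.03956858037517481)), array([ 0.5295, -0.0563]), array([0.5771, 0.0509]))
deck 227 ((0.5512768626213074, 0.029671356081962585), (0.10206998884677887, 0.08134963363409042), 83.7771224975586)
```

```bash
python3 -m crank '.0085 -.0016 0 0;.0085 -.0017 0 0;.0085 -.0017 0 0;0 0 0 0;-.0004 -.002 0 0'
python3 -m crank '-.0004 -.002 0 0;-.0004 -.002 0 0;-.0004 -.002 0 0;-.0002 -.001 0 0;-.0002 -.001 0 0'
python3 -m crank '-.0002 -.001 0 0;-.0002 -.001 0 0;-.0002 -.001 0 0;-.0002 -.001 0 0;-.0002 -.001 0 0'
python3 st.py; python3 yaw.py
```

```text
t: 30.37
tool_pos: [0.571, 0.0086, 0.0836]
tool_rot: [-3.128, 0.296, 0.0]
contact_force: [0.1, -0.2, -1.0]
opening: 0.0854
grip_force: 0.0
t: 30.78
tool_pos: [0.5697, 0.0046, 0.0836]
tool_rot: [-3.128, 0.296, -0.0]
contact_force: [0.3, 0.2, 0.2]
opening: 0.0856
grip_force: 0.0
t: 31.2
tool_pos: [0.5695, 0.0024, 0.0837]
tool_rot: [-3.127, 0.296, -0.001]
contact_force: [1.7, 1.9, 0.6]
opening: 0.0855
grip_force: 1.3
[0.5695 0.0024 0.0837] s 0.5585544594048597 t -0.11106435946202456 heading 169.1954333132021 [1.74   1.9068 0.6156] [ 0.2955 -0.1246  0.0582]
deck left edge 70 slope deg 1.8406575547865032 s mean 0.5892904779351161 t -0.02444136937263334 0.0346339400183794
left line 2854 slope deg 0.007102393132373902 s mean 0.6161701550714959 t -0.18263035442048348 0.06197501034162952
right line 558 slope deg 0.22149101308782979 s mean 0.4792760186149854 t -0.18254418260871344 -0.03209250430573465
```

```bash
python3 -m crank '.001 -.0012 0 0;.001 -.0012 0 0;.0012 -.0002 0 0;.0012 -.0002 0 0;.0012 -.0002 0 0'
python3 -m crank '.0012 -.0002 0 0;0 0 0 0;0 0 0 0;0 0 0 0;0 0 0 0'
python3 st.py; python3 yaw.py
```

```text
t: 31.67
tool_pos: [0.572, 0.0007, 0.0835]
tool_rot: [-3.127, 0.296, 0.001]
contact_force: [-0.7, 3.3, 0.1]
opening: 0.0852
grip_force: 1.4
t: 32.08
tool_pos: [0.5727, 0.0006, 0.0836]
tool_rot: [-3.128, 0.296, 0.0]
contact_force: [-0.6, 2.8, 1.3]
opening: 0.0854
grip_force: 1.5
[0.5727 0.0006 0.0836] s 0.5620073760542246 t -0.10985239204058346 heading 169.1877437949516 [-0.5906  2.7815  1.2648] [ 0.3749 -0.014  -0.0403]
deck left edge 87 slope deg 1.0451862588771585 s mean 0.5912561155448346 t -0.022512085158859274 0.0362204415251013
left line 1892 slope deg 0.1166969920794354 s mean 0.6170467387739106 t -0.18271308018909782 0.06350331296974306Traceback (most recent call last):
  File "yaw.py", line 15, in <module>
    m=np.zeros_like(y);m[a:b]=y[a:b];v,x=np.nonzero(m);fit(np.c_[x,v],0,n)
                                                       ~~~^^^^^^^^^^^^^^^^
  File "yaw.py", line 8, in fit
    k=np.polyfit(t,s,1);r=abs(s-np.polyval(k,t));g=r<max(2*np.median(r),3e-4);s,t=s[g],t[g]
    raise TypeError("expected non-empty vector for x")
TypeError: expected non-empty vector for x
```

```bash
python3 -m crank '.0001 .0005 0 0;.0001 .0005 0 0;.0001 .0005 0 0;.0001 .0005 0 0;.0001 .0005 0 0'
python3 -m crank '.0002 .001 0 0;.0002 .001 0 0;.0002 .001 0 0;.0002 .001 0 0;.0002 .001 0 0'
python3 -m crank '.0004 .002 0 0;.001 .005 0 0;-.018 .015 0 0;-.018 .02 0 0;0 .02 0 0'
python3 -m crank '.005 .025 0 0;.005 .025 0 0;.005 .025 0 0;.005 .025 0 0;0 0 0 0'
python3 st.py; python3 yaw.py; python3 see.py scene top
python3 -c "
from m import *
p,d=ctrl.get_image('scene');a=p[130:290,170:370,::-1];b=cv2.imread('pics/yaw.png')[60:310,300:512]
cv2.imwrite('pics/v8.png',np.hstack([cv2.resize(a,(437,350)),cv2.resize(b,(297,350))]))"
```

```text
t: 32.55
tool_pos: [0.5729, 0.0016, 0.0835]
tool_rot: [3.127, -0.296, -0.0]
contact_force: [-0.7, 1.2, 0.6]
opening: 0.0857
grip_force: 0.6
t: 32.97
tool_pos: [0.5734, 0.0042, 0.0834]
tool_rot: [3.127, -0.296, -0.0]
contact_force: [-0.2, 0.4, -0.3]
opening: 0.0853
grip_force: 0.0
t: 33.38
tool_pos: [0.554, 0.0364, 0.0829]
tool_rot: [-3.127, 0.296, 0.003]
contact_force: [0.5, 0.3, -0.3]
opening: 0.0854
grip_force: 0.0
t: 33.8
tool_pos: [0.5668, 0.0878, 0.0838]
tool_rot: [-3.127, 0.292, -0.001]
contact_force: [-0.3, 0.6, -0.1]
opening: 0.0859
grip_force: 0.0
[0.5668 0.0878 0.0838] s 0.539625888931532 t -0.19437249434524329 heading 169.33662360895175 [-0.3456  0.6325 -0.0555] [ 0.0644 -0.0024 -0.0479]
scene handle 53 (array([ 0.5402, -0.0554]), array([ 0.5578, -0.0311]))
rim 65 ((array([ 0.5711, -0.0093]), np.float64(0.03777186317998066)), array([ 0.53  , -0.0549]), array([0.5782, 0.0505]))
deck 232 ((0.5527709126472473, 0.029521428048610687), (0.10122255235910416, 0.08195050060749054), 86.07672882080078)
top handle 36 (array([ 0.539, -0.054]), array([ 0.5556, -0.0416]))
rim 33 ((array(
[... 163 characters left out ...]
699795812368393, 0.02012217417359352), 0.5990802049636841)Traceback (most recent call last):
  File "yaw.py", line 12, in <module>
    fit(np.array([(x,np.argmax(g[:,x])-.5) for x in cols[4:]]),.044,'deck left edge')
    ~~~^^^^^^^^^^^^^^^^^^^^^^^^^^^^^^^^^^^^^^^^^^^^^^^^^^^^^^^^^^^^^^^^^^^^^^^^^^^^^^
  File "yaw.py", line 6, in fit
    q=plane(c,px,z)[:,:2];s,t=q@l,q@u
      ~~~~~^^^^^^^^
  File "h.py", line 11, in plane
    E=c['extrinsics'];r=ray(c,px)@E[:3,:3];o=-E[:3,:3].T@E[:3,3]
                        ~~~^^^^^^
  File "h.py", line 4, in ray
    s=np.c_[(px[:,0]-c['cx'])/c['fx'],(px[:,1]-c['cy'])/c['fy']]
             ~~^^^^^
IndexError: index 0 is out of bounds for axis 1 with size 0
```

View pics/v8.png

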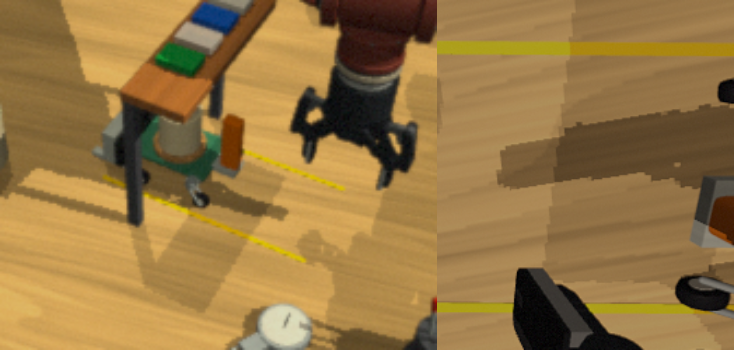

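The left half shows the caddy standing alone against the buffer with the pot upright on it and the gripper clear. The right half shows the rear-right wheel at (703,292) and the rear-left at (728,90). I'll check the castor angles numerically from slightly closer.

```bash
python3 -m crank '-.003 -.016 0 0;-.003 -.016 0 0;-.003 -.016 0 0;0 0 0 0;0 0 0 0'
python3 - <<'E'
from m import *
u=np.array([-.1908,-.9816]);l=np.array([.9816,-.1908])
c=ctrl.get_calibration('wrist');p,d=ctrl.get_image('wrist');cv2.imwrite('pics/w9.png',p[...,::-1]);W=cloud(c,d);z=W[...,2];s,t=W[...,:2]@l,W[...,:2]@u
H,S,V=cv2.split(cv2.cvtColor(p,cv2.COLOR_RGB2HSV))
for n,s0 in(('rl',.598),('rr',.494)):
    m=(V<60)&(z>.004)&(z<.035)&(abs(s-s0)<.025)&(t<.005)&(t>-.08)
    N,L,st,_=cv2.connectedComponentsWithStats(m.astype(np.uint8));
    if N<2: print(n,'none');continue
    i=1+st[1:,4].argmax();k=L==i
    # top strip of wheel
    for zl in(.01,.017,.020):
        w=np.c_[s,t][k&(z>zl)]
        if len(w)<10:continue
        r=w-w.mean(0);v=np.linalg.svd(r,full_matrices=False)[2][0];v*=np.sign(v[1]);print(n,zl,len(w),st[i],'mean s,t',w.mean(0),'axis deg (left+)',np.degrees(np.arctan2(v[0],v[1])),w.min(0),w.max(0))
    # grey pivot top
    k=(S<60)&(V>90)&(z>.03)&(z<.06)&(abs(s-s0)<.02)&(t<.01)&(t>-.05);print('  pivot',k.sum(),k.sum()>5 and (np.median(s[k]),np.median(t[k]),np.median(z[k])))
k=(H>5)&(H<17)&(S>180)&(z>.09)&(z<.13)&(abs(s-.546)<.03);w=np.c_[s,t][k];print('handle',len(w),w.min(0),w.max(0))
y=(H>22)&(H<32)&(S>150)&(V>110);q=plane(c,np.argwhere(y)[:,::-1],0)[:,:2]@l;print('lines',np.median(q[abs(q-.616)<.01]),np.median(q[abs(q-.477)<.01]))
g=(H>60)&(H<90)&(S>90)&(abs(s-.546)<.06)&(abs(z-.044)<.01);print('deck px',g.sum(),np.percentile(s[g],[1,99]) if g.sum()>9 else '')
E
```

```text
t: 34.42
tool_pos: [0.5615, 0.0603, 0.0836]
tool_rot: [-3.127, 0.299, -0.0]
contact_force: [0.4, 0.4, 0.3]
opening: 0.0855
grip_force: 0.0Traceback (most recent call last):
  File "<stdin>", line 12, in <module>
IndexError: boolean index did not match indexed array along axis 1; size of axis is 1024 but size of corresponding boolean axis is 512
```

```bash
python3 - <<'E'
from m import *
u=np.array([-.1908,-.9816]);l=np.array([.9816,-.1908])
c=ctrl.get_calibration('wrist');p,d=ctrl.get_image('wrist');W=cloud(c,d);z=W[...,2];s,t=W[...,:2]@l,W[...,:2]@u;q2=np.stack([s,t],-1)
H,S,V=cv2.split(cv2.cvtColor(p,cv2.COLOR_RGB2HSV))
for n,s0 in(('rl',.598),('rr',.494)):
    m=(V<60)&(z>.004)&(z<.035)&(abs(s-s0)<.025)&(t<.005)&(t>-.08)
    N,L,st,_=cv2.connectedComponentsWithStats(m.astype(np.uint8));
    if N<2: print(n,'none');continue
    i=1+st[1:,4].argmax();k=L==i
    for zl in(.01,.017,.020):
        w=q2[k&(z>zl)]
        if len(w)<10:continue
        r=w-w.mean(0);v=np.linalg.svd(r,full_matrices=False)[2][0];v*=np.sign(v[1]);print(n,zl,len(w),st[i],'mean s,t',w.mean(0),'axis deg (left+)',np.degrees(np.arctan2(v[0],v[1])),w.min(0),w.max(0))
    k=(S<60)&(V>90)&(z>.03)&(z<.06)&(abs(s-s0)<.02)&(t<.01)&(t>-.05);print('  pivot',k.sum(),k.sum()>5 and (np.median(s[k]),np.median(t[k]),np.median(z[k])))
k=(H>5)&(H<17)&(S>180)&(z>.09)&(z<.13)&(abs(s-.546)<.03);w=q2[k];print('handle',len(w),w.min(0),w.max(0))
y=(H>22)&(H<32)&(S>150)&(V>110);q=plane(c,np.argwhere(y)[:,::-1],0)[:,:2]@l;print('lines',np.median(q[abs(q-.616)<.01]),np.median(q[abs(q-.477)<.01]))
E
python3 see.py scene top; python3 yaw.py 2>&1 | grep slope
```

```text
rl 0.01 675 [458 114  44  19 686] mean s,t [ 0.5985 -0.0291] axis deg (left+) 9.227616064886044 [ 0.5928 -0.0372] [ 0.6043 -0.016 ]
rl 0.017 557 [458 114  44  19 686] mean s,t [ 0.5986 -0.0278] axis deg (left+) 10.202423495328512 [ 0.593  -0.0362] [ 0.6043 -0.016 ]
rl 0.02 459 [458 114  44  19 686] mean s,t [ 0.5988 -0.0265] axis deg (left+) 10.38472617016113 [ 0.5933 -0.0345] [ 0.6043 -0.016 ]
  pivot 5 False
rr 0.01 504 [433 256  38  25 557] mean s,t [ 0.4958 -0.0293] axis deg (left+) 10.815433892780073 [ 0.489  -0.0374] [ 0.504  -0.0153]
rr 0.017 406 [433 256  38  25 557] mean s,t [ 0.4958 -0.028 ] axis deg (left+) 13.164260479690512 [ 0.489 -0.036] [ 0.5005 -0.0153]
rr 0.02 322 [433 256  38  25 557] mean s,t [ 0.4958 -0.0268] axis deg (left+) 15.248225513618978 [ 0.489  -0.0354] [ 0.5005 -0.0163]
  pivot 665 (np.float64(0.4984388170714124), np.float64(-0.014722073494119598), np.float64(0.04613785797142276))
handle 387 [ 0.5292 -0.209 ] [ 0.5576 -0.0523]
lines 0.6162912744327621 0.47760614848636734
scene handle 53 (array([ 0.5423, -0.0552]), array([ 0.5589, -0.0318]))
rim 66 ((arr
[... 183 characters left out ...]
69, 0.07955863326787949), 88.52307891845703)
top handle 36 (array([ 0.5392, -0.0541]), array([ 0.5562, -0.0416]))
rim 34 ((array([0.5468, 0.0087]), np.float64(0.051943650739550956)), array([ 0.5286, -0.0439]), array([0.568 , 0.0636]))
deck 147 ((0.5475976467132568, 0.07018110156059265), (0.07698081433773041, 0.020373959094285965), 0.7958935499191284)
deck left edge 15 slope deg -82.38049510855929 s mean 0.5542920357827378 t -0.027313235081606 -0.01728635011941349
left line 2384 slope deg -0.15231102487604162 s mean 0.616303716406013 t -0.18200196099153954 0.0014715985636389829
right line 1153 slope deg -0.010031918503166936 s mean 0.4775574516870473 t -0.1825814106599372 0.005602308549648997
```

```bash
cat > cas.py <<'E'
from m import *
import sys
u=np.array([-.1908,-.9816]);l=np.array([.9816,-.1908])
def run(c,p,d,tr):
    W=cloud(c,d);z=W[...,2];s,t=W[...,:2]@l,W[...,:2]@u;q2=np.stack([s,t],-1);V=p.max(2)
    for n,s0 in(('rl',.598),('rr',.494)):
        m=(V<60)&(z>.002)&(z<.035)&(abs(s-s0)<.025)&(t<tr+.03)&(t>tr-.025)
        N,L,st,_=cv2.connectedComponentsWithStats(m.astype(np.uint8))
        if N<2:continue
        i=1+st[1:,4].argmax();k=L==i
        for zl in(.01,.020):
            w=q2[k&(z>zl)]
            if len(w)<30:continue
            v=np.linalg.svd(w-w.mean(0),full_matrices=False)[2][0];v*=np.sign(v[1]);print(n,zl,len(w),st[i],w.mean(0),'deg',np.degrees(np.arctan2(v[0],v[1])))
if len(sys.argv)>1:
    a=np.load(sys.argv[1]);run(a,a['p'],a['d'],float(sys.argv[2]))
E
python3 cas.py pics/wrist6.npz -.072
python3 - <<'E'
import cv2,numpy as np
from m import ctrl
c=ctrl.get_calibration('wrist');p,d=ctrl.get_image('wrist');np.savez('pics/wrist9.npz',p=p,d=d,**c)
E
python3 cas.py pics/wrist9.npz -.029
```

```text
rl 0.01 645 [436 124  43  18 659] [ 0.5988 -0.071 ] deg 2.0532317899041312
rl 0.02 442 [436 124  43  18 659] [ 0.5988 -0.0686] deg 2.4862963190129213
rr 0.01 489 [415 264  35  25 532] [ 0.496  -0.0712] deg 0.6029059301263284
rr 0.02 308 [415 264  35  25 532] [ 0.4956 -0.0686] deg 2.1230602325580628
rl 0.01 675 [459 114  44  20 688] [ 0.5985 -0.0291] deg 9.695621820204346
rl 0.02 459 [459 114  44  20 688] [ 0.5988 -0.0268] deg 11.813508364920525
rr 0.01 510 [434 256  37  25 575] [ 0.4959 -0.0292] deg 13.764417887929307
rr 0.02 309 [434 256  37  25 575] [ 0.4958 -0.0267] deg 14.117182782411367
```

```bash
python3 -m crank '.008 -.0016 0 0;.0083 -.0016 0 0;-.004 -.02 0 0;-.005 -.025 0 0;-.005 -.025 0 0'
python3 -m crank '-.003 -.016 0 0;-.001 -.006 0 0;-.0004 -.002 0 0;0 0 0 0;0 0 0 0'
python3 st.py
python3 -m crank '-.0002 -.001 0 0;-.0002 -.001 0 0;-.0002 -.001 0 0;-.0002 -.001 0 0;-.0002 -.001 0 0'
python3 -m crank '-.0002 -.001 0 0;-.0002 -.001 0 0;-.0002 -.001 0 0;-.0002 -.001 0 0;0 0 0 0'
python3 st.py; python3 yaw.py
```

```text
t: 35.13
tool_pos: [0.5625, 0.0235, 0.0834]
tool_rot: [3.127, -0.295, -0.001]
contact_force: [-0.3, 0.1, 0.7]
opening: 0.0855
grip_force: 0.0
t: 35.55
tool_pos: [0.5606, 0.0127, 0.0836]
tool_rot: [-3.127, 0.296, -0.0]
contact_force: [-0.5, 0.9, 0.0]
opening: 0.0853
grip_force: 0.0
[0.5606 0.0127 0.0836] s 0.5478427397434088 t -0.11946606000209632 heading 169.18035855081826 [-0.5148  0.9008  0.0168] [-0.0386  0.0263 -0.0065]
t: 35.97
tool_pos: [0.5601, 0.0103, 0.0836]
tool_rot: [-3.128, 0.295, 0.0]
contact_force: [0.1, -1.0, 0.6]
opening: 0.0853
grip_force: 0.0
t: 36.38
tool_pos: [0.5597, 0.0081, 0.0836]
tool_rot: [-3.128, 0.296, -0.0]
contact_force: [0.4, -0.1, -0.3]
opening: 0.085
grip_force: 0.0
[0.5597 0.0081 0.0836] s 0.5478425149001751 t -0.11474004704582723 heading 169.18076009716668 [ 0.432  -0.1418 -0.2733] [-0.0119 -0.029   0.0108]
deck left edge 87 slope deg 1.08983819563331 s mean 0.5903740419965567 t -0.025225036480780706 0.028378041265544232
left line 2953 slope deg 0.035099604567337996 s mean 0.6162839941873676 t -0.18260002905946898 0.05598283730466683
right line 1244 slope deg -0.28825254336578426 s mean 0.47744120090571296 t -0.18293415253572343 0.08454148519905022
```

```bash
python3 -m crank '-.0004 -.002 0 0;-.0004 -.0019 0 0;-.0003 -.0015 0 0;-.0003 -.0015 0 0;-.0003 -.0015 0 0'
python3 st.py
python3 -m crank '-.0006 .0001 0 0;-.0006 .0001 0 0;-.0006 .0001 0 0;-.0006 .0001 0 0;-.0006 .0001 0 0'
python3 -m crank '-.0006 .0001 0 0;-.0006 .0001 0 0;0 0 0 0;0 0 0 0;0 0 0 0'
python3 st.py; python3 yaw.py
python3 - <<'E'
import cv2,numpy as np
from m import ctrl
c=ctrl.get_calibration('wrist');p,d=ctrl.get_image('wrist');np.savez('pics/wrist10.npz',p=p,d=d,**c)
E
python3 cas.py pics/wrist10.npz -.027
```

```text
t: 36.85
tool_pos: [0.5589, 0.0043, 0.0837]
tool_rot: [-3.127, 0.296, -0.0]
contact_force: [0.2, 2.7, 0.3]
opening: 0.0855
grip_force: 1.2
[0.5589 0.0043 0.0837] s 0.5477998028252608 t -0.11082871059530428 heading 169.1860236023757 [0.191  2.713  0.3463] [ 0.2879 -0.1094 -0.0305]
t: 37.27
tool_pos: [0.5575, 0.0044, 0.0837]
tool_rot: [-3.127, 0.296, -0.001]
contact_force: [0.2, 1.8, 0.8]
opening: 0.0854
grip_force: 1.1
t: 37.68
tool_pos: [0.5568, 0.0044, 0.0836]
tool_rot: [-3.127, 0.296, -0.0]
contact_force: [1.4, 2.7, 0.6]
opening: 0.0856
grip_force: 1.3
[0.5568 0.0044 0.0836] s 0.5457113312997959 t -0.11058347970762561 heading 169.19127637922503 [1.4106 2.6793 0.6363] [ 0.2781 -0.1688  0.0823]
deck left edge 85 slope deg 1.5751366034612173 s mean 0.5892600885717126 t -0.023948305868901797 0.032323716935004417
left line 2995 slope deg -0.0005160959570099578 s mean 0.6162535915855215 t -0.18263842664569904 0.05973271752075419
right line 1420 slope deg -0.10958673912068384 s mean 0.4773319782577036 t -0.182835375785556 0.08674232170430138
rl 0.01 606 [372 125  40  17 610] [ 0.5989 -0.0271] deg 2.523268141057312
rl 0.02 453 [372 125  40  17 610] [ 0.5989 -0.0254] deg 3.770854939082599
```

```bash
python3 -m crank '-.0002 -.001 0 0;-.0002 -.001 0 0;-.0001 -.0007 0 0;0 0 0 0;0 0 0 0'
python3 -m crank '.0001 .0005 0 0;.0001 .0005 0 0;.0001 .0005 0 0;.0001 .0005 0 0;.0001 .0005 0 0'
python3 -m crank '.0001 .0005 0 0;.0001 .0005 0 0;.0001 .0005 0 0;.0001 .0005 0 0;.0001 .0005 0 0'
python3 -m crank '.0002 .001 0 0;.0002 .001 0 0;.0004 .002 0 0;.001 .005 0 0;.002 .01 0 0'
python3 yaw.py
python3 -m crank '.004 .02 0 0;.004 .025 0 0;.004 .025 0 0;.004 .025 0 0;0 0 0 0'
python3 st.py; python3 see.py top scene
python3 - <<'E'
import cv2,numpy as np
from m import ctrl
c=ctrl.get_calibration('wrist');p,d=ctrl.get_image('wrist');np.savez('pics/wrist11.npz',p=p,d=d,**c)
E
python3 cas.py pics/wrist11.npz -.029
```

```text
t: 38.2
tool_pos: [0.5566, 0.0031, 0.0837]
tool_rot: [-3.127, 0.296, -0.001]
contact_force: [1.9, 4.0, 1.0]
opening: 0.0859
grip_force: 2.1
t: 38.62
tool_pos: [0.5567, 0.0041, 0.0835]
tool_rot: [3.127, -0.296, -0.0]
contact_force: [0.1, 1.9, 2.3]
opening: 0.0852
grip_force: 1.1
t: 39.03
tool_pos: [0.5568, 0.0053, 0.0834]
tool_rot: [3.127, -0.296, -0.001]
contact_force: [0.7, 1.3, 1.0]
opening: 0.0849
grip_force: 0.4
t: 39.45
tool_pos: [0.5587, 0.0149, 0.0834]
tool_rot: [3.127, -0.297, -0.001]
contact_force: [0.0, 0.1, 0.2]
opening: 0.0856
grip_force: 0.0
deck left edge 55 slope deg 1.441182686929181 s mean 0.5897736879594447 t -0.02574599383819976 0.021388818736944655
left line 2925 slope deg 0.06757131359171802 s mean 0.6163274281203533 t -0.18276640202710834 0.04882070025030041
right line 1236 slope deg 0.0607931918077221 s mean 0.477295577361725 t -0.18380532248348164 0.07970366943675519
t: 39.92
tool_pos: [0.5671, 0.0652, 0.0836]
tool_rot: [-3.127, 0.292, -0.0]
contact_force: [0.4, -0.2, 0.5]
opening: 0.0852
grip_force: 0.0
[0.5671 0.0652 0.0836] s 0.5442691473342532 t -0.1721814
[... 301 characters left out ...]
602722, 0.06979089975357056), (0.07790803164243698, 0.02022620290517807), 0.1313490867614746)
scene handle 51 (array([ 0.5406, -0.0554]), array([ 0.5577, -0.0318]))
rim 68 ((array([ 0.5704, -0.0103]), np.float64(0.03779000893234639)), array([ 0.5303, -0.0561]), array([0.5775, 0.05  ]))
deck 223 ((0.5529240369796753, 0.02976548671722412), (0.10141599923372269, 0.08064043521881104), 85.50579071044922)
rl 0.01 726 [461 123  51  24 740] [ 0.598  -0.0294] deg -6.789564061719215
rl 0.02 467 [461 123  51  24 740] [ 0.5985 -0.0273] deg -5.346027514149888
rr 0.01 494 [437 262  37  26 553] [ 0.4961 -0.0293] deg 4.784597111461944
rr 0.02 317 [437 262  37  26 553] [ 0.4959 -0.0267] deg 7.271596932564557
```

```bash
python3 -m crank '.004 .03 .02 0;.004 .03 .02 0;0 0 0 0;0 0 0 0;0 0 0 0' && python3 -c "
from station import ctrl
print(ctrl.finish_job())"
```

```text
t: 40.48
tool_pos: [0.5706, 0.0919, 0.1031]
tool_rot: [3.127, -0.296, -0.001]
contact_force: [0.0, 0.0, -0.0]
opening: 0.0856
grip_force: 0.0
the job is handed in; nothing more can be done
None
```

The job is handed in at 40.5 s: the pot was centred on its pad to about 1 mm when set down and still looked upright and centred in the last picture, and the caddy was pressed to about 4 N on the buffer and released there, within about 1 mm of centre and about 1.4° off parallel; the rear castors measured within roughly 9° of straight, the front two were not measured, and since the tool cannot tilt I pushed the last 40 mm or so with the back of an open finger instead of holding the handle.

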